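Show the bored stick handle to the inspection camera

TASK

The pale walking-stick handle in the boring jig has just been drilled: swing the red lever of the toggle clamp all the way back so that the arm stands clear, leave the clamp open, and lift the handle out. Hold it up to the inspection camera so that the lens looks straight down the bore: mouth of the bore in the middle of the view at the camera's focus, 130 mm in front of the lens, and the handle's long bar level. Finish while still holding it there, quite still in the air, without touching the camera or its stand and leaving the hammer, screwdriver, offcut and dark handle where they lie.

Things in the scene. Friction and masses are not known exactly. Their poses are not given: they have to be found in the camera images.
- jig: Boring jig fixed to the bench, dark-faced plywood plate 18 mm thick. Origin on the bench (z = 0) under the crossing of the seated handle's bar and bore axis; x = the way its bore points, y = along its bar to the tail, z up. Plate: x -80 to 45, y -190 to 110 mm. Toggle clamp on a riser, y -118 to -60; its arm (pivot y -70, z 62) reaches to a rubber pad pressing on the bar at y -12. Corner knobs 35 mm high.
- nest (a point): Point on the jig plate's top, 18 mm above the bench, under the handle's origin; axes as the jig. What locates the handle, in mm from here: fence behind the bar at x -38 to -16, y -35 to 12, 22 high; 8 mm steel pin at (20, -20), 20 high; tail stop at y 94 to 108, 18 high. Both sides of the bar are free for fingers from about y 27 to 60.
- clamp_handle (a joint): Red lever of the toggle clamp, rad: 0 = closed (lever upright, arm down on the wooden handle), 1.25 = end stop, fully open (lever laid back, arm almost upright). It swings about the jig's x axis: its top goes towards jig -y and down, away from the wooden handle. Stays where left, friction 0.12 N m. The arm rises with it, slowly at first, and is clear of the handle only from about 1.1 on.
- clamp_grip (a point): Point in the red plastic grip of the clamp lever, 85 mm from its pivot and 23 mm below its top end. The grip is 16 mm thick (jig x) by 18 mm and 66 mm long; z runs along the lever towards its top.
- clamp_pivot (a point): Pivot of the clamp lever, fixed in the jig at jig (0, -92, 58) mm; x is the axis of turning.
- handle: Pale wooden walking-stick handle, about 0.11 kg, lying on its side on the jig plate. Bar 30 mm wide (x) and 30 high (z) along y: nose at y -33, straight to y 61, tail bent slightly to +x, ends at y 90 mm. A round neck 29 mm thick stands out along +x with the bore in its end. Origin on the underside, below bar centre line and bore axis. Pinch it across the bar's width at y about 40.
- bore (a point): Centre of the mouth of the 18 mm bore, at the end of the neck: (40, 0, 15) mm in the handle's frame. The bore opens along the handle's +x.
- camera_stand: Inspection camera stand, fixed on the bench: steel base plate 150 x 130 x 14 mm, upright post 18 mm thick and 374 mm high, camera head on a cross pin 330 mm up. Origin on the bench at the plate's edge under the lens: the plate runs from x 10 to 160 mm, the post stands at x 105; the camera looks out along its -x side. Not to be touched.
- lens (a point): Centre of the camera's front lens, inside a white ring light of 66 mm diameter. The camera looks along this frame's -x, 15 to 35 degrees downwards; +x points into the lens and y is level. A bore looking straight into the lens opens along this +x.
- focus (a point): The camera's focus, on the optical axis 130 mm in front of the lens (same axes as the lens): the mouth of the bore belongs here, and is sharp and in view within about 18 mm; it is between 0.21 and 0.28 m above the bench.
- screwdriver: Bystander: red screwdriver 190 mm long lying on the bench; origin under its middle.
- hammer: Bystander: hammer with wooden handle, 280 mm long, lying on the bench; origin under its middle.
- offcut: Bystander: striped glued wood block 52 x 34 x 30 mm; origin in its underside.
- dark_handle: Bystander: dark wooden stick handle of the same shape, lying on the bench; origin as for the pale handle.
Not all that is in view belongs to the job. What is shaped like the handle but green or turquoise is not meant.

How it is judged:
On the way, in this order (a step that is already met when the one before it is completed fails the run):
1. the clamp lever is swung right back, the arm clear of the handle (value of joint clamp_handle above 1.1 rad), for 0.2 s.
2. the handle is gripped and lifted out of the jig (height (world z) of handle above 0.07 m and contact force between handle and the fingers above 0.5 N and contact force between handle and jig below 0.1 N), for 0.2 s.
At the end, for the whole second after the job is handed in: The handle is held in the air by the fingers alone and still, the mouth of its bore within 18 mm of the camera's focus, the bore pointing into the lens within 10 degrees and the bar level within 10 degrees; the clamp lever is still open (beyond 1.0 rad) (distance between bore and focus below 0.018 m and angle between the x axis of handle and the x axis of lens, either way round below 0.17 rad and x of handle in the frame of lens below -0.15 m and angle between handle's own y axis and vertical between 1.4 and 1.74 rad and height (world z) of bore above 0.15 m and contact force between handle and the fingers above 0.5 N and contact force between handle and jig below 0.1 N and contact force between handle and camera_stand below 0.1 N and linear speed of handle below 0.02 m/s and angular speed of handle below 0.15 rad/s and value of joint clamp_handle above 1 rad); the arm keeps its last pose, push and grip.
It fails at once if the handle is forced out from under the closed clamp (value of joint clamp_handle below 0.5 rad and distance of handle from where it was at the start of the episode above 0.015 m).
It fails at once if the camera or its stand is touched (contact force between camera_stand and anything else above 1 N).
It fails at once if the screwdriver, hammer, offcut or dark handle is moved (distance of any of screwdriver, hammer, offcut, dark_handle from where it was at the start of the episode above 0.03 m).
It also fails if it takes over 51 s, if anything falls off the work surface, if the arm or the gripper's body presses on something with over 40 N, if the wrist force passes 120 N, or if a joint passes its speed limit or range.

ROBOT

A 7-joint arm with a two-finger parallel gripper is mounted at the origin on the work surface. World frame = base frame: x ahead of the robot, y to its left, z up, the work surface at z = 0. Lengths are in m, angles in rad, forces in N, time in s.
With the tool pointing down it reaches from about 0.4 to 0.85 m from the base axis. Payload 4.5 kg.
Tool frame: the origin (TCP) lies midway between the tips of the shut fingers; the grasp point (between the pads) lies 19 mm behind it; z points along the fingers, y is the direction in which the jaws open and shut (so a half turn about z gives the same grasp; the last joint's range is limited). The gripper opens to 88 mm and grips with 3 to 60 N. Pads are 18 mm wide; open, the fingers measure 123 mm over their backs; the gripper's body (75 mm by 187 mm) begins 45 mm behind the grasp point.
Start: joints at [1.367, 0.689, -0.195, 1.565, 0.157, 0.902, -0.215], TCP at [0.147, -0.607, 0.239] pointing down, gripper open.
Joint ranges: [-3.01, 3.01], [-0.46, 2.08], [-1.47, 1.51], [0.13, 2.56], [-1, 4.14], [0.04, 2.09], [-2.66, 2.66]. Speed limits (rad/s): [2.57, 2.57, 3.14, 3.14, 3.14, 3.14, 3.14].

INTERFACE

Orientations are given as a unit quaternion [x, y, z, w].
In Python, from plant import r gives the robot as it stands.
- The arm moves only by the tool play_rows, never from a script. Its argument "targets" is a list of rows, each an object of numbers: "jaw": the closure, from 0 (fully open) to 1 (shut); "dx", "dy", "dz": the shift along the tool's x, y, z in m; "yaw": the turn about the tool's z in rad. A call has exactly 5 rows; each row shifts and turns the pose as measured when the row begins, along the tool's axes as they then stand; what a row does not reach is not made up. A row lasts 1/10 s, in which the tool goes at most 50 mm and 8.59 degrees, less where a joint would pass 70% of its speed; a pose out of reach is approached as far as the arm can. A call with a gripper value outside its range is refused whole. The fingers move at their own pace and stop on an object; "squeeze" is the grip in N (left out, the last holds). Time passes only in rows, so rows that do not move let the fingers close, or fill a call up. It gives the time, the measured TCP pose, the force and the opening at its end, in the units of the state.
- r.get_state(): the state, without advancing time (a new reading comes with each control period).
- r.snapshot(name): name is "scene" or "top"; returns a dict with "frame" (480x640x3 uint8, red, green, blue), "z_map" (480x640 float32, m along the optical axis (not along the pixel's ray), 0 where there is no reading), "mtx" (3x3 intrinsics, pixels), "dist_coeffs" ([k1, k2, p1, p2, k3] as OpenCV has them; the pictures are not rectified), "position" and "orientation" of the camera in the world. Camera axes: x right, y up, looking along -z (the intrinsics and any distortion apply to the point x, -y, -z); pixel columns grow to the right and rows downward; lengths in m; the calibration is good to about 2 mm. A picture is of the moment at which its call begins.
- r.finish_job(): hands the job in, once; it reports no verdict.
The state is a dict: "clock": time; "q": joint angles; "qd": joint speeds; "joint_torque": joint torques, N m; "tool_pos": TCP position; "eef_rot": TCP orientation; "contact_force": force on the tool from outside, world axes, zero at the start; "moment": the same for the moment, N m; "opening": opening from 0.0 (shut) to 1.0 (fully open).
Only numpy, scipy, OpenCV 4.12 (cv2) and the standard library are available. Lean on these libraries where they do the work, as an engineer would, in place of code of your own. Each camera call takes 0.05 s, during which the arm holds its last target.

## Working session

There is one attempt and no reset: what is moved stays moved. The work goes in short steps, Python scripts to look and compute and a tool call to move; the robot and the scene stay as the last step left them, time stands still between calls to the robot, and variables do not carry over. Pictures are saved under pics/ and viewed, and the job is handed in when it is done.

Besides the shell and the picture viewer there is one more tool, called as name([rows], argument=value, ...), one row to a line, values as JSON. play_rows: Moves the arm, as the interface text tells. Its arguments: {"type":"object","properties":{"targets":{"type":"array"},"squeeze":{"type":"number"}},"required":["targets"]}

```bash
mkdir -p pics; ls; python3 - <<'E'
from plant import r
import cv2,numpy as np
print(r.get_state())
for n in ("scene","top"):
    s=r.snapshot(n); cv2.imwrite(f"pics/{n}0.png",s["frame"][:,:,::-1]); np.savez(f"/tmp/{n}0.npz",**s)
    print(n,s["mtx"],s["dist_coeffs"],s["position"],s["orientation"])
E
```

```text
pics
{'clock': 0.0, 'q': array([ 1.36676676,  0.69001261, -0.19451878,  1.56634036,  0.15732046,
        0.90249402, -0.21506591]), 'qd': array([ 2.85556876e-04, -6.40564488e-04, -4.22789378e-04, -1.60338518e-03,
        5.89252636e-05, -7.45807816e-04,  1.11793895e-03]), 'joint_torque': array([-1.33024446e-04, -5.27566874e+01, -1.26732677e+00, -1.53430653e+01,
       -5.27660816e-02,  6.27172718e-03,  1.58672265e-04]), 'tool_pos': array([ 0.14704648, -0.60680407,  0.23789327]), 'eef_rot': array([ 9.92929559e-01,  1.18701417e-01, -1.81559413e-04, -9.12066306e-04]), 'contact_force': array([ 0.16247095, -0.25166772,  0.38108872]), 'moment': array([ 0.05894395, -0.04031025, -0.04291158]), 'opening': 0.9995281464129695}
scene [[533.01332444   0.         316.43660817]
 [  0.         533.01332444 239.09227146]
 [  0.           0.           1.        ]] [-0.0090041  0.         0.         0.         0.       ] [1.29760372 0.55441571 0.8607188 ] [0.20918195 0.37724901 0.7967456  0.42322871]
top [[605.86390992   0.         316.6544645 ]
 [  0.         605.86390992 242.27009651]
 [  0.           0.           1.        ]] [0.00318709 0.         0.         0.         0.        ] [0.30466945 0.11428026 1.74601483] [-0.06096688  0.06886654  0.71311325 -0.69498916]
```

View pics/scene0.png

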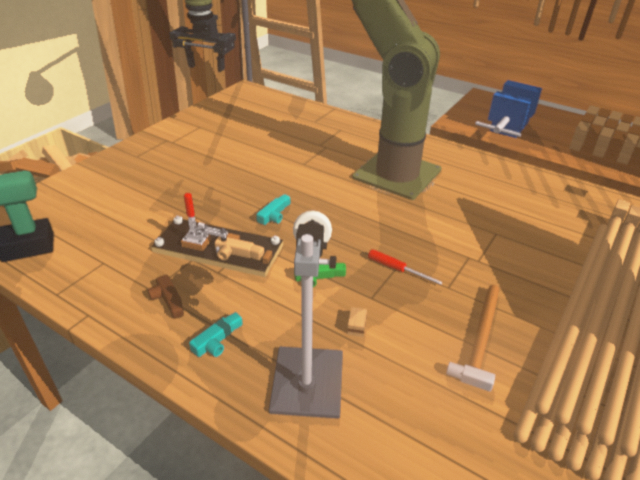

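View pics/top0.png

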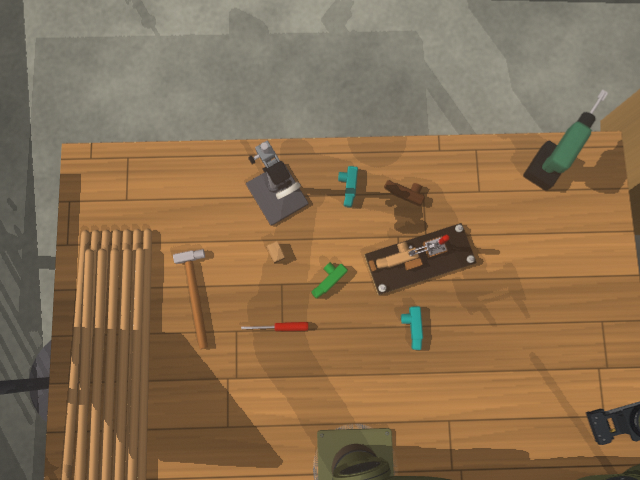

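```bash
cat > h.py <<'E'
import numpy as np,cv2
from scipy.spatial.transform import Rotation as R
def cloud(s):
    H,W=s["z_map"].shape
    u,v=np.meshgrid(np.arange(W),np.arange(H))
    p=cv2.undistortPoints(np.stack([u,v],-1).reshape(-1,1,2).astype(np.float64),s["mtx"],s["dist_coeffs"]).reshape(H,W,2)
    z=s["z_map"]
    c=np.stack([p[...,0]*z,-p[...,1]*z,-z],-1)
    return R.from_quat(s["orientation"]).apply(c.reshape(-1,3)).reshape(H,W,3)+s["position"]
def proj(s,P):
    c=R.from_quat(s["orientation"]).inv().apply(np.atleast_2d(P)-s["position"])
    c=c*[1,-1,-1]
    return cv2.projectPoints(c,np.zeros(3),np.zeros(3),s["mtx"],s["dist_coeffs"])[0].reshape(-1,2)
def load(n): return dict(np.load(f"/tmp/{n}.npz"))
E
python3 - <<'E'
from h import *
for n,(x0,y0,x1,y1),f in (("scene0",(140,180,300,280),5),("top0",(350,215,490,305),5),("top0",(230,130,320,240),5),("scene0",(260,200,360,425),2.6)):
    s=load(n); c=s["frame"][y0:y1,x0:x1,::-1]
    cv2.imwrite(f"pics/c_{n}_{x0}.png",cv2.resize(c,None,fx=f,fy=f,interpolation=cv2.INTER_CUBIC))
E
```

```text
(no output)
```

View pics/c_scene0_140.png

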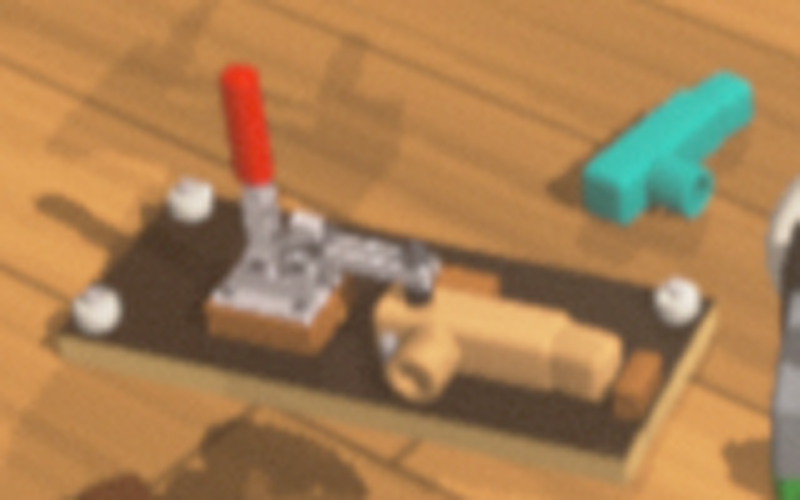

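View pics/c_top0_350.png

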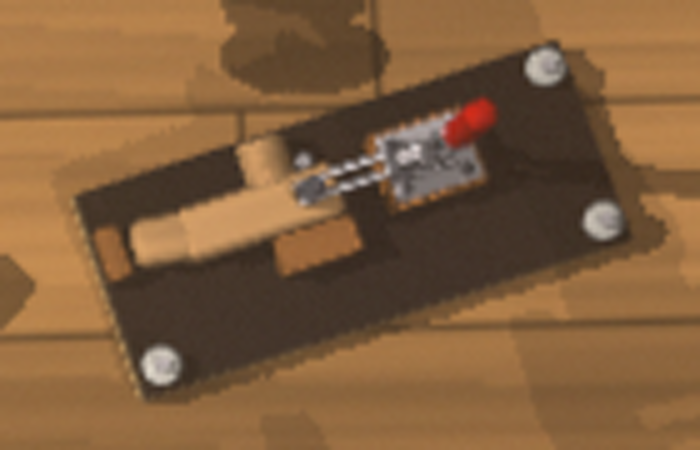

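View pics/c_top0_230.png

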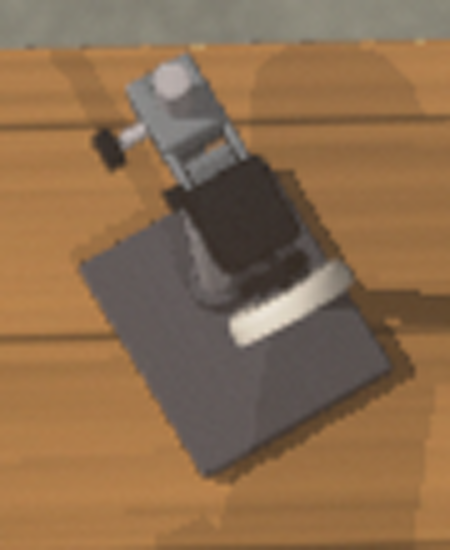

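View pics/c_scene0_260.png

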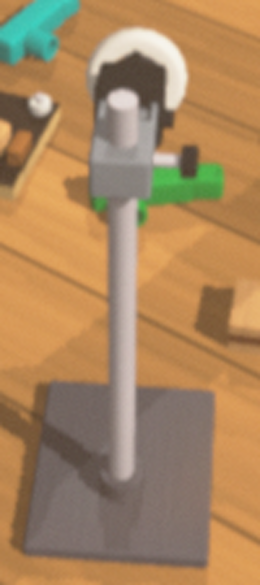

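```bash
python3 - <<'E'
from h import *
s=load("top0"); C=cloud(s); f=s["frame"].astype(int); lum=f.sum(-1)/3
sat=f.max(-1)-f.min(-1)
def rect(mask,zr):
    m=mask&(C[...,2]>zr[0])&(C[...,2]<zr[1])
    p=C[m]; r=cv2.minAreaRect((p[:,:2]*1000).astype(np.float32)); return m.sum(),r,np.round(cv2.boxPoints(r)/1000,4),np.median(p[:,2])
m=np.zeros(lum.shape,bool); m[218:300,358:485]=1
print("plate",rect(m,(.010,.03)))
m[:]=0; m[130:240,230:320]=1
print("base",rect(m,(.007,.02)))
# desk height
print("bench",np.median(C[340:420,330:500,2]))
# all jig elements > .03
p=C[215:305,350:490]; 
for u,v in [(458,228),(470,259),(382,288)]: print("knob",C[v,u])
print("lever tip",C[241-3:241+4,440:452].reshape(-1,3)[np.argmax(C[238:245,440:452,2])])
# ring
for n in("top0","scene0"):
    s2=load(n);C2=cloud(s2);g=s2["frame"].astype(int)
    box=(slice(170,205),slice(265,305)) if n=="top0" else (slice(205,262),slice(285,340))
    q=C2[box];w=(g[box].min(-1)>150)&((g[box].max(-1)-g[box].min(-1))<60)&(q[...,2]>.22)
    q=q[w]; print(n,len(q),q.min(0),q.max(0),q.mean(0))
    np.save(f"/tmp/ring_{n}.npy",q)
E
```

```text
plate (np.int64(3252), ((571.6356201171875, -209.46629333496094), (361.2398986816406, 229.19717407226562), 88.5559310913086), array([[ 0.4525, -0.3871],
       [ 0.6816, -0.3929],
       [ 0.6907, -0.0318],
       [ 0.4616, -0.026 ]], dtype=float32), np.float64(0.018401720519123144))
base (np.int64(1739), ((794.9010009765625, 210.18374633789062), (267.8365478515625, 307.693603515625), 89.50785827636719), array([[0.6399, 0.0776],
       [0.9476, 0.0749],
       [0.9499, 0.3428],
       [0.6422, 0.3454]], dtype=float32), np.float64(0.012456130192703974))
bench 0.0007178156312798167
knob [ 0.65374589 -0.31801241  0.03807716]
knob [ 0.56217828 -0.34554438  0.04010935]
knob [ 0.48703285 -0.09190675  0.02666246]
lever tip [0.30466945 0.11428026 1.74601483]
top0 105 [0.30466945 0.11428026 0.30255125] [0.70930237 0.19067359 1.74601483] [0.68488159 0.16740209 0.35937331]
scene0 758 [0.68168352 0.13620895 0.29198569] [1.29760372 0.55441571 0.8607188 ] [0.7480619  0.19230768 0.34179395]
```

```bash
python3 - <<'E'
from h import *
s=load("top0"); C=cloud(s); f=s["frame"].astype(int); lum=f.sum(-1)/3
def comp(m):
    m=cv2.morphologyEx(m.astype(np.uint8),cv2.MORPH_OPEN,np.ones((3,3)))
    n,l,st,c=cv2.connectedComponentsWithStats(m,connectivity=4); return l==1+np.argmax(st[1:,4])
z=cv2.medianBlur(C[...,2].astype(np.float32),5)
for name,b,zr in(("plate",(215,305,350,490),(.011,.15)),("base",(150,240,235,320),(.008,.019))):
    m=np.zeros(z.shape,bool); m[b[0]:b[1],b[2]:b[3]]=1
    m=comp(m&(z>zr[0])&(z<zr[1])); 
    p=C[m]; ok=p[:,2]<.2;p=p[ok]
    # reproject mask pixels on plane top height for xy
    h=.018 if name=="plate" else .014
    u=np.argwhere(m)[ok]; d=p-s["position"]; P=s["position"]+d*((h-s["position"][2])/d[:,2])[:,None]
    rr=cv2.minAreaRect((P[:,:2]*1000).astype(np.float32)); print(name,m.sum(),rr,(cv2.boxPoints(rr)).round(1).tolist(),np.median(p[:,2]))
    o=np.ascontiguousarray(s["frame"][:,:,::-1]).copy(); 
    cs,_=cv2.findContours(m.astype(np.uint8),cv2.RETR_EXTERNAL,cv2.CHAIN_APPROX_NONE); cv2.drawContours(o,cs,-1,(0,255,0),1)
    cv2.imwrite(f"pics/m_{name}.png",cv2.resize(o[b[0]:b[1],b[2]:b[3]],None,fx=5,fy=5,interpolation=cv2.INTER_NEAREST))
def planefit(q):
    q=q[(q[:,2]<.45)&(q[:,0]<.8)]; print(len(q),q.mean(0),np.median(q,0),q.min(0),q.max(0))
planefit(np.load("/tmp/ring_scene0.npy"));planefit(np.load("/tmp/ring_top0.npy"))
E
```

```text
plate 4388 ((571.3277587890625, -206.6278839111328), (126.51570892333984, 301.4749755859375), 16.7275333404541) [[467.3999938964844, -80.5], [554.0999755859375, -369.20001220703125], [675.2999877929688, -332.79998779296875], [588.5, -44.099998474121094]] 0.020467568982549977
base 1408 ((776.3087768554688, 206.163818359375), (151.8644561767578, 129.93077087402344), 30.82600212097168) [[677.7999877929688, 223.0], [744.4000244140625, 111.5], [874.7999877929688, 189.3000030517578], [808.2000122070312, 300.8999938964844]] 0.014298686093896507
613 [0.72891036 0.1826454  0.33261727] [0.70580177 0.18152736 0.33190023] [0.68168352 0.13620895 0.29198569] [0.79997301 0.23905202 0.37522682]
103 [0.69226435 0.16843358 0.33244824] [0.69132191 0.16782965 0.33498583] [0.68029583 0.14822038 0.30255125] [0.70930237 0.19067359 0.34523061]
```

View pics/m_plate.png

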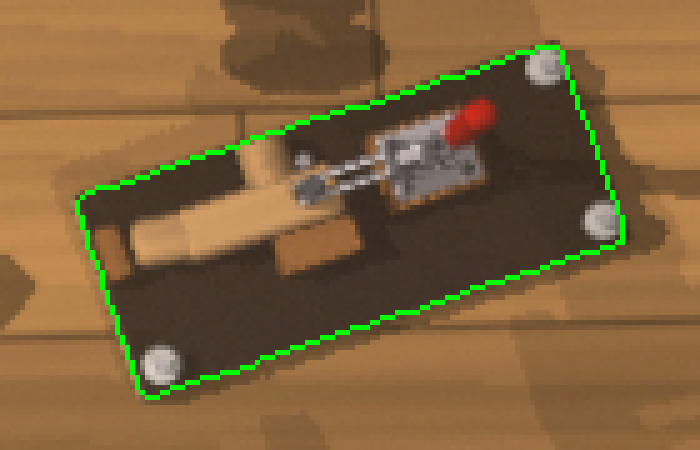

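View pics/m_base.png

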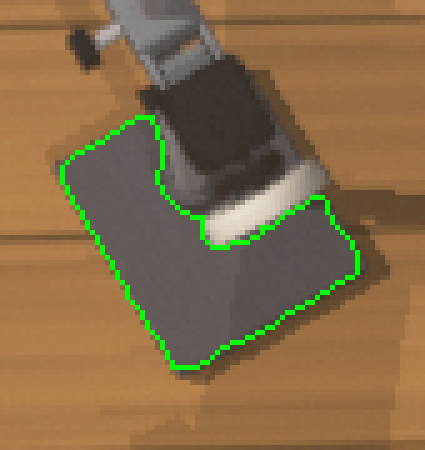

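```bash
cat >> h.py <<'E'
def frame(o,deg): 
    a=np.radians(deg); return np.array([o[0],o[1],0.]),np.array([[np.cos(a),-np.sin(a),0],[np.sin(a),np.cos(a),0],[0,0,1]])
JO,JR=frame((.5766,-.1633),16.73)
SO,SR=frame((.7033,.1626),30.83)
E
python3 - <<'E'
from h import *
for n,b in(("scene0",(200,285,280,345)),("top0",(135,215,240,310))):
    s=load(n);C=cloud(s);g=s["frame"].astype(int)
    q=C[b[0]:b[1],b[2]:b[3]].reshape(-1,3);c=g[b[0]:b[1],b[2]:b[3]].reshape(-1,3)
    S=(q-SO)@SR
    w=(c.min(-1)>140)&(np.ptp(c,axis=1)<70)&(S[:,2]>.25)&(S[:,2]<.42)&(abs(S[:,1])<.06)
    P=S[w]; 
    P=P[P[:,0]<.06]
    print(n,len(P)); print(np.percentile(P,[0,2,10,50,90,98,100],axis=0).round(4))
    # plane fit x = a + b z + c y robust
    A=np.c_[np.ones(len(P)),P[:,2],P[:,1]]; ww=np.ones(len(P),bool)
    for _ in range(10):
        k=np.linalg.lstsq(A[ww],P[ww,0],rcond=None)[0]; e=P[:,0]-A@k; ww=abs(e)<2*np.std(e[ww])+.001
    print(k,np.degrees(np.arctan(k[1:])),np.std(e[ww]),ww.sum())
    # dark camera body
    w=(c.max(-1)<90)&(S[:,2]>.25)&(S[:,2]<.42)&(abs(S[:,1])<.06)
    P=S[w];print("dark",len(P)); print(np.percentile(P,[0,2,10,50,90,98,100],axis=0).round(4))
# overlay model
E
cat > ov.py <<'E'
from h import *
import sys
def box(x0,x1,y0,y1,z0,z1):
    v=np.array([[x,y,z] for x in(x0,x1) for y in(y0,y1) for z in(z0,z1)])/1000
    e=[(i,j) for i in range(8) for j in range(i+1,8) if bin(i^j).count("1")==1]; return v,e
def draw(o,s,O,Rm,b,col,f,off):
    v,e=box(*b); p=((proj(s,O+v@Rm.T)-off)*f).astype(int)
    for i,j in e: cv2.line(o,tuple(map(int,p[i])),tuple(map(int,p[j])),col,1)
def crop(s,x0,y0,x1,y1,f): return np.ascontiguousarray(cv2.resize(s["frame"][y0:y1,x0:x1,::-1],None,fx=f,fy=f,interpolation=cv2.INTER_CUBIC))
E
python3 - <<'E'
from ov import *
for n,b,f in(("scene0",(140,180,300,280),5),("top0",(350,215,490,305),5)):
    s=load(n);o=crop(s,*b,f);off=np.array(b[:2])-.0
    draw(o,s,JO,JR,(-80,45,-190,110,0,18),(0,255,0),f,off)
    draw(o,s,JO,JR,(-15,15,-33,61,18,48),(255,0,0),f,off)
    draw(o,s,JO,JR,(-38,-16,-35,12,18,40),(0,255,255),f,off)
    draw(o,s,JO,JR,(15,40,-14.5,14.5,18.5,47.5),(255,0,255),f,off)
    draw(o,s,JO,JR,(-8,8,-101,-83,58+42,58+108),(255,255,0),f,off)
    cv2.imwrite(f"pics/ov_{n}.png",o)
for n,b,f in(("scene0",(260,200,360,425),2.6),("top0",(230,130,320,240),5)):
    s=load(n);o=crop(s,*b,f);off=np.array(b[:2])
    draw(o,s,SO,SR,(10,160,-65,65,0,14),(0,255,0),f,off)
    draw(o,s,SO,SR,(96,114,-9,9,14,374),(255,0,0),f,off)
    cv2.imwrite(f"pics/ovs_{n}.png",o)
E
```

```text
scene0 440
[[-0.0146 -0.0331  0.292 ]
 [-0.0115 -0.0299  0.296 ]
 [-0.0066 -0.0232  0.3056]
 [ 0.0008  0.0068  0.3272]
 [ 0.0088  0.0245  0.3359]
 [ 0.0124  0.0278  0.3377]
 [ 0.0149  0.0293  0.3393]]
[ 0.1267584  -0.3858159   0.00103985] [-21.09740744   0.059579  ] 0.0019520076457013517 393
dark 365
[[ 0.0078 -0.0234  0.3263]
 [ 0.0142 -0.022   0.329 ]
 [ 0.0289 -0.0186  0.3339]
 [ 0.0579  0.0031  0.3424]
 [ 0.1107  0.0314  0.348 ]
 [ 0.1165  0.0357  0.3492]
 [ 0.1182  0.0362  0.3504]]
top0 114
[[-0.0155 -0.0195  0.3026]
 [-0.0146 -0.0155  0.313 ]
 [-0.0126 -0.0107  0.3198]
 [-0.0064  0.0097  0.3349]
 [-0.0004  0.0278  0.3397]
 [ 0.0048  0.0314  0.3434]
 [ 0.0101  0.0321  0.3452]]
[ 0.12374159 -0.39095875 -0.02560459] [-21.35344845  -1.46671439] 0.0039546566881322924 114
dark 531
[[ 0.001  -0.0216  0.2892]
 [ 0.006  -0.0199  0.3169]
 [ 0.013  -0.015   0.3259]
 [ 0.0399  0.0026  0.3399]
 [ 0.0851  0.0198  0.3482]
 [ 0.1067  0.0376  0.3517]
 [ 0.1154  0.0412  0.3544]]
```

View pics/ov_scene0.png

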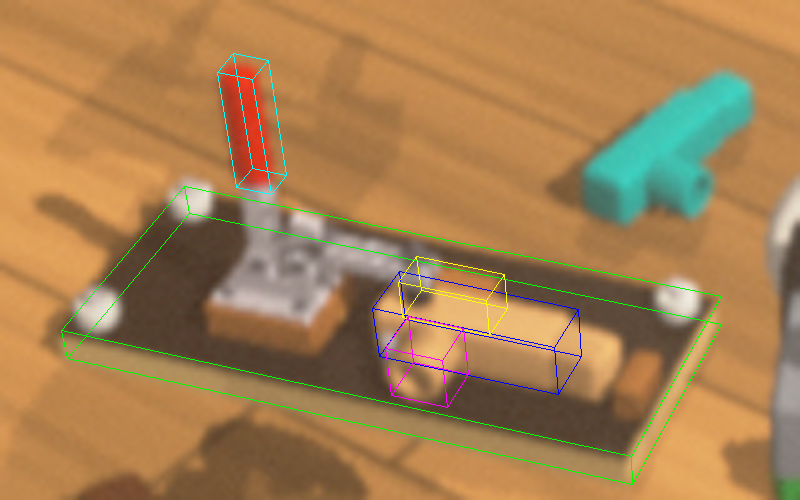

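View pics/ov_top0.png

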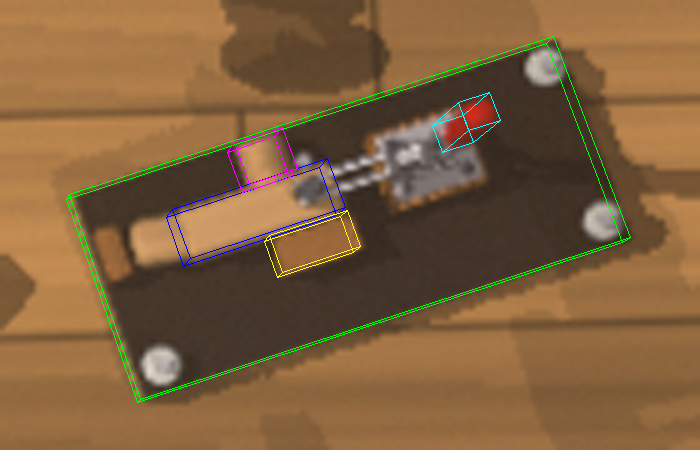

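View pics/ovs_scene0.png

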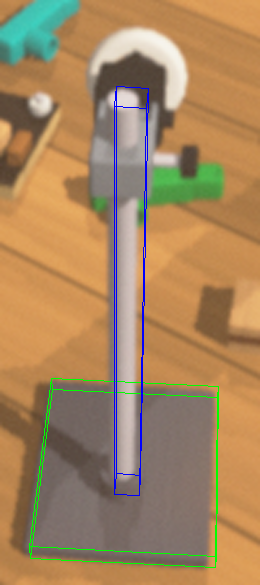

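View pics/ovs_top0.png

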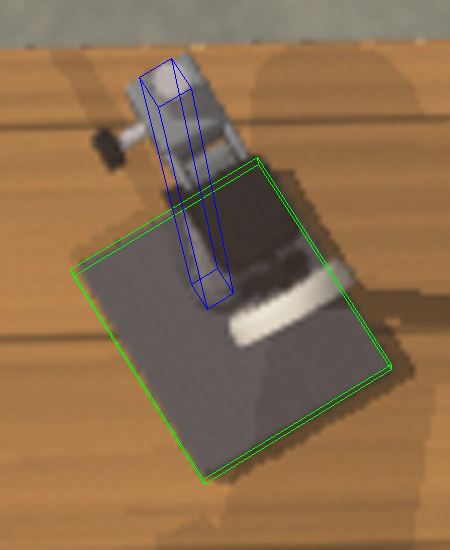

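```bash
python3 - <<'E'
from ov import *
for n,b,f in(("scene0",(280,200,350,290),6),("top0",(230,135,320,225),6)):
    s=load(n);C=cloud(s);g=s["frame"].astype(int)
    q=C[b[1]:b[3],b[0]:b[2]].reshape(-1,3);c=g[b[1]:b[3],b[0]:b[2]].reshape(-1,3);S=(q-SO)@SR
    w=(c.max(-1)<80)&(S[:,2]>.3)&(S[:,2]<.36)&(abs(S[:,1])<.018)&(S[:,0]>.015)&(S[:,0]<.09); P=S[w]
    A=np.c_[np.ones(len(P)),P[:,0]]; ww=np.ones(len(P),bool)
    for _ in range(15):
        k=np.linalg.lstsq(A[ww],P[ww,2],rcond=None)[0]; e=P[:,2]-A@k; ww=abs(e)<2*np.std(e[ww])
    print(n,"body top z=a+bx",k,np.degrees(np.arctan(k[1])),np.std(e[ww]),ww.sum(),np.percentile(P[ww,0],[2,98]))
    for k in range(3):
        o=crop(s,*b,f);zl=[.295,.305,.315][k]; t=np.radians(21)
        ax=np.array([np.cos(t),0,np.sin(t)]);up=np.array([-np.sin(t),0,np.cos(t)]);yy=np.array([0,1.,0])
        a=np.linspace(0,2*np.pi,60)
        for d,col in((0,(0,255,0)),(.012,(255,0,255))):
            P=np.array([0,-.001,zl])+d*ax+.033*(np.cos(a)[:,None]*yy+np.sin(a)[:,None]*up)
            p=(proj(s,SO+P@SR.T)-b[:2]+.5)*f-.5
            cv2.polylines(o,[p.astype(np.int32)],True,col,1)
        cv2.imwrite(f"/tmp/r_{n}_{k}.png",o)
    I=[cv2.imread(f"/tmp/r_{n}_{k}.png") for k in range(3)]
    I=np.hstack(I); cv2.imwrite(f"pics/ring_{n}.png",cv2.resize(I,None,fx=790/I.shape[1],fy=790/I.shape[1]))
E
```

```text
scene0 body top z=a+bx [0.33352537 0.20428121] 11.545597945489375 0.00104481461531727 5 [0.03398797 0.06136099]
top0 body top z=a+bx [0.33076605 0.30419938] 16.919728616317492 0.0024592279850299287 256 [0.01834623 0.06217607]
```

View pics/ring_scene0.png

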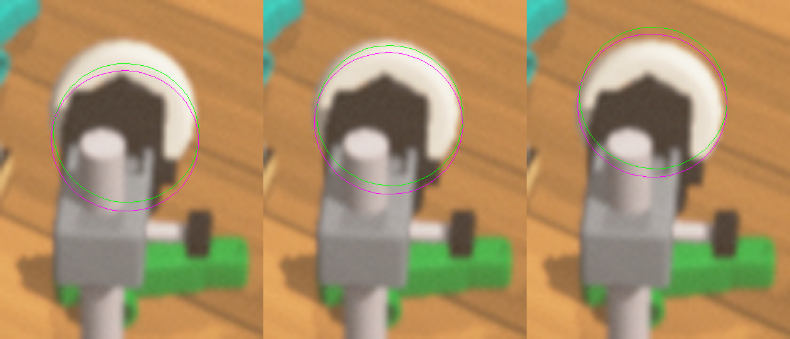

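View pics/ring_top0.png

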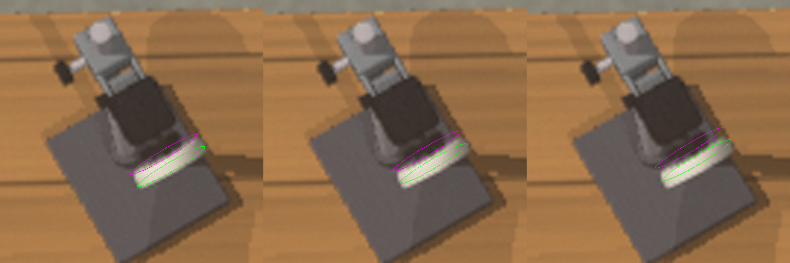

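```bash
cat > ringfit.py <<'E'
from ov import *
from scipy.optimize import least_squares
cont={}
for n,b in(("scene0",(280,200,350,290)),("top0",(255,160,315,215))):
    s=load(n);g=s["frame"].astype(int);C=cloud(s)
    u,v=np.meshgrid(np.arange(640),np.arange(480))
    S=(C-SO)@SR.T.T
    m=(g.min(-1)>135)&(np.ptp(g,axis=-1)<75)&(u>=b[0])&(u<b[2])&(v>=b[1])&(v<b[3])
    if n=="scene0": m&=(v<242)&~((u<312)&(v>224)&(u>290))
    k=cv2.connectedComponentsWithStats(m.astype(np.uint8),connectivity=8); m=k[1]==1+np.argmax(k[2][1:,4])
    h=cv2.convexHull(np.argwhere(m)[:,::-1].astype(np.int32)).reshape(-1,2).astype(float)
    cont[n]=h; print(n,m.sum(),h.min(0),h.max(0))
a=np.linspace(0,2*np.pi,180,endpoint=False)
def outline(s,p,r=.033):
    x,y,z,yaw,t,d0,d1=p
    ax=np.array([np.cos(t)*np.cos(yaw),np.cos(t)*np.sin(yaw),np.sin(t)]);yy=np.array([-np.sin(yaw),np.cos(yaw),0]);up=np.cross(ax,yy)
    P=np.vstack([np.array([x,y,z])+d*ax+r*(np.cos(a)[:,None]*yy+np.sin(a)[:,None]*up) for d in(d0,d1)])
    return cv2.convexHull(proj(s,P).astype(np.float32))
ss={n:load(n) for n in cont}
def res(p,full=False):
    out=[]
    for n,h in cont.items():
        o=outline(ss[n],p)
        hh=h
        if n=="scene0": hh=h[(h[:,1]<228)]
        # sample along hull segments
        e=np.array([cv2.pointPolygonTest(o,(float(q[0]),float(q[1])),True) for q in hh])-.4
        out.append(e)
    out.append([(p[3]-np.radians(30.83))*8, (p[5]+.003)*200,(p[6]-.008)*200])
    return np.concatenate(out)
p0=[.7033,.1626,.309,np.radians(30.83),np.radians(21),-.004,.01]
for yawfree in(1,):
    f=least_squares(res,p0,x_scale=[.01,.01,.01,.1,.1,.005,.005],diff_step=1e-4,loss="soft_l1")
    print(f.x[:3],np.degrees(f.x[3:5]),f.x[5:],f.cost); print(np.round(f.fun,1))
for n,b,fz in(("scene0",(280,200,350,290),6),("top0",(240,150,310,220),6)):
    o=crop(ss[n],*b,fz); q=(outline(ss[n],f.x).reshape(-1,2)-b[:2]+.5)*fz; cv2.polylines(o,[q.astype(np.int32)],True,(0,255,0),1)
    cv2.imwrite(f"pics/fit_{n}.png",o)
E
python3 ringfit.py
```

```text
scene0 457 [295. 210.] [331. 241.]
top0 125 [276. 183.] [295. 198.]
[0.70291087 0.16034633 0.30664898] [30.21203858 20.17354804] [-0.00281651  0.00777742] 1.4869015083140418
[ 0.5  0.2 -0.  -0.2 -0.2 -0.4 -0.4 -0.1  0.2  0.2  0.2  0.5  0.5  0.9
 -0.4 -0.3 -0.6 -0.4 -0.  -0.3  0.4 -0.1  0.  -0. ]
```

```bash
python3 -c "
import cv2,numpy as np
a=cv2.imread('pics/fit_scene0.png');b=cv2.imread('pics/fit_top0.png');h=420
cv2.imwrite('pics/fit2.png',np.hstack([a[:h,:380],b[:h,:420]]))"
```

```text
(no output)
```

View pics/fit2.png

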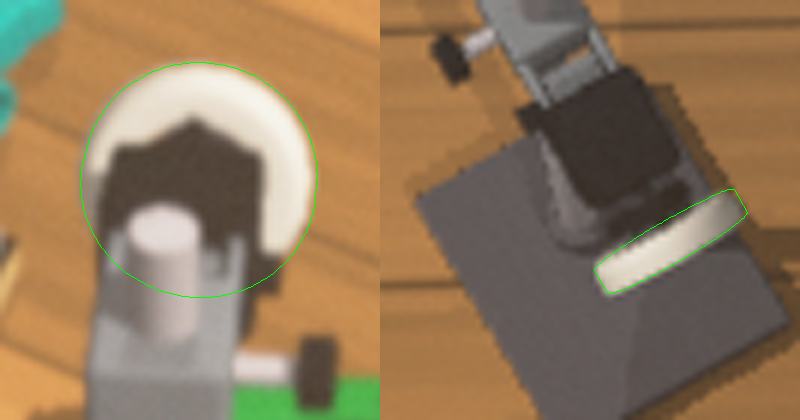

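```bash
cat > plan.py <<'E'
from h import *
from plant import r
def jw(x,y,z): return JO+JR@(np.array([x,y,z])/1000)
def plan(target,ty=None,step=.045,ystep=.147,show=True):
    st=r.get_state(); p=np.array(st["tool_pos"]); M=R.from_quat(st["eef_rot"]).as_matrix()
    a=np.degrees(np.arctan2(M[1,1],M[0,1])); tilt=np.degrees(np.arccos(-M[2,2]))
    d=np.array(target)-p
    dy=0 if ty is None else -np.radians((ty-a+180)%360-180)  # yaw about tool z (down)
    n=max(int(np.ceil(np.linalg.norm(d)/step)),int(np.ceil(abs(dy)/ystep)),1)
    print(f"t={st['clock']:.2f} pos={p.round(4)} ty={a:.1f} tilt={tilt:.2f} open={st['opening']:.3f} F={np.round(st['contact_force'],1)} q={np.round(st['q'],2)}")
    print(f"delta={d.round(4)} yaw={dy:.3f} n={n}")
    for i in range(n):
        m=M@R.from_rotvec([0,0,dy*i/n]).as_matrix(); v=m.T@d/n
        print(f"{i+1}: dx={v[0]:.4f} dy={v[1]:.4f} dz={v[2]:.4f} yaw={dy/n:.4f}")
E
python3 - <<'E'
from plan import *
print(jw(0,-92,124))
plan(jw(0,-92,215),16.7)
E
```

```text
[ 0.6030833  -0.25140581  0.124     ]
t=0.10 pos=[ 0.1471 -0.6069  0.238 ] ty=-76.4 tilt=0.09 open=1.000 F=[0.1 0.3 0.2] q=[ 1.37  0.69 -0.19  1.57  0.16  0.9  -0.22]
delta=[ 0.456   0.3555 -0.023 ] yaw=-1.624 n=13
1: dx=0.0405 dy=-0.0183 dz=0.0018 yaw=-0.1250
2: dx=0.0425 dy=-0.0131 dz=0.0018 yaw=-0.1250
3: dx=0.0438 dy=-0.0077 dz=0.0018 yaw=-0.1250
4: dx=0.0444 dy=-0.0022 dz=0.0018 yaw=-0.1250
5: dx=0.0443 dy=0.0034 dz=0.0018 yaw=-0.1250
6: dx=0.0436 dy=0.0089 dz=0.0018 yaw=-0.1250
7: dx=0.0421 dy=0.0142 dz=0.0018 yaw=-0.1250
8: dx=0.0400 dy=0.0194 dz=0.0018 yaw=-0.1250
9: dx=0.0373 dy=0.0242 dz=0.0018 yaw=-0.1250
10: dx=0.0340 dy=0.0287 dz=0.0018 yaw=-0.1250
11: dx=0.0302 dy=0.0327 dz=0.0018 yaw=-0.1250
12: dx=0.0259 dy=0.0362 dz=0.0018 yaw=-0.1250
13: dx=0.0212 dy=0.0391 dz=0.0018 yaw=-0.1250
```

play_rows([
  {"jaw": 0,"dx": 0.04,"dy": -0.018,"dz": 0,"yaw": -0.125},
  {"jaw": 0,"dx": 0.042,"dy": -0.013,"dz": 0,"yaw": -0.125},
  {"jaw": 0,"dx": 0.044,"dy": -0.008,"dz": 0,"yaw": -0.125},
  {"jaw": 0,"dx": 0.044,"dy": -0.002,"dz": 0,"yaw": -0.125},
  {"jaw": 0,"dx": 0.044,"dy": 0.003,"dz": 0,"yaw": -0.125},
], squeeze=12)

```text
clock: 0.6
tool_pos: [0.3163, -0.4713, 0.2346]
eef_rot: [0.907, 0.421, -0.004, -0.002]
contact_force: [1.2, -0.6, 0.2]
opening: 1.002
```

```bash
python3 - <<'E'
from plan import *
plan(jw(0,-92,215),16.7)
E
```

```text
t=0.60 pos=[ 0.3163 -0.4713  0.2346] ty=-40.2 tilt=0.47 open=1.002 F=[ 1.2 -0.6  0.2] q=[ 1.11  0.63 -0.35  1.74  0.29  0.83 -0.09]
delta=[ 0.2868  0.2198 -0.0196] yaw=-0.993 n=9
1: dx=0.0392 dy=0.0086 dz=0.0019 yaw=-0.1104
2: dx=0.0381 dy=0.0128 dz=0.0019 yaw=-0.1104
3: dx=0.0364 dy=0.0170 dz=0.0019 yaw=-0.1104
4: dx=0.0343 dy=0.0209 dz=0.0019 yaw=-0.1104
5: dx=0.0318 dy=0.0245 dz=0.0019 yaw=-0.1104
6: dx=0.0289 dy=0.0279 dz=0.0019 yaw=-0.1104
7: dx=0.0257 dy=0.0309 dz=0.0019 yaw=-0.1104
8: dx=0.0221 dy=0.0335 dz=0.0019 yaw=-0.1104
9: dx=0.0183 dy=0.0358 dz=0.0019 yaw=-0.1104
```

play_rows([
  {"jaw": 0,"dx": 0.039,"dy": 0.009,"dz": 0,"yaw": -0.11},
  {"jaw": 0,"dx": 0.038,"dy": 0.013,"dz": 0,"yaw": -0.11},
  {"jaw": 0,"dx": 0.036,"dy": 0.017,"dz": 0,"yaw": -0.11},
  {"jaw": 0,"dx": 0.034,"dy": 0.021,"dz": 0,"yaw": -0.11},
  {"jaw": 0,"dx": 0.032,"dy": 0.025,"dz": 0,"yaw": -0.11},
])

```text
clock: 1.1
tool_pos: [0.48, -0.342, 0.2319]
eef_rot: [0.751, 0.661, -0.004, -0.004]
contact_force: [0.0, -0.5, -0.2]
opening: 1.001
```

```bash
python3 - <<'E'
from plan import *
plan(jw(0,-92,210),16.7)
E
```

```text
t=1.10 pos=[ 0.48   -0.342   0.2319] ty=-7.3 tilt=0.65 open=1.001 F=[ 0.  -0.5 -0.2] q=[ 0.82  0.69 -0.5   1.66  0.4   0.9   0.04]
delta=[ 0.1231  0.0906 -0.0219] yaw=-0.419 n=4
1: dx=0.0264 dy=0.0277 dz=0.0052 yaw=-0.1047
2: dx=0.0233 dy=0.0303 dz=0.0052 yaw=-0.1047
3: dx=0.0200 dy=0.0326 dz=0.0052 yaw=-0.1047
4: dx=0.0165 dy=0.0345 dz=0.0052 yaw=-0.1047
```

play_rows([
  {"jaw": 0,"dx": 0.026,"dy": 0.028,"dz": 0,"yaw": -0.105},
  {"jaw": 0,"dx": 0.024,"dy": 0.03,"dz": 0,"yaw": -0.105},
  {"jaw": 0,"dx": 0.02,"dy": 0.033,"dz": 0,"yaw": -0.105},
  {"jaw": 0,"dx": 0.018,"dy": 0.035,"dz": 0,"yaw": -0.105},
  {"jaw": 0,"dx": 0.002,"dy": 0.004,"dz": 0,"yaw": -0.02},
])

```text
clock: 1.6
tool_pos: [0.6135, -0.2348, 0.2285]
eef_rot: [0.577, 0.817, -0.0, -0.007]
contact_force: [0.7, 0.5, 0.2]
opening: 0.999
```

```bash
python3 - <<'E'
from plan import *
plan(jw(0,-92,130),16.7)
s=r.snapshot("scene"); cv2.imwrite("pics/s1.png",cv2.resize(s["frame"][150:290,120:320,::-1],None,fx=4,fy=4,interpolation=cv2.INTER_CUBIC)[:560])
s=r.snapshot("top"); cv2.imwrite("pics/t1.png",cv2.resize(s["frame"][200:310,340:500,::-1],None,fx=5,fy=5,interpolation=cv2.INTER_CUBIC))
E
```

```text
t=1.60 pos=[ 0.6135 -0.2348  0.2285] ty=19.5 tilt=0.80 open=0.999 F=[0.7 0.5 0.2] q=[ 0.6   0.8  -0.6   1.44  0.48  1.06  0.24]
delta=[-0.0104 -0.0166 -0.0985] yaw=0.049 n=3
1: dx=-0.0044 dy=-0.0048 dz=0.0328 yaw=0.0163
2: dx=-0.0045 dy=-0.0047 dz=0.0328 yaw=0.0163
3: dx=-0.0046 dy=-0.0047 dz=0.0328 yaw=0.0163
```

View pics/s1.png

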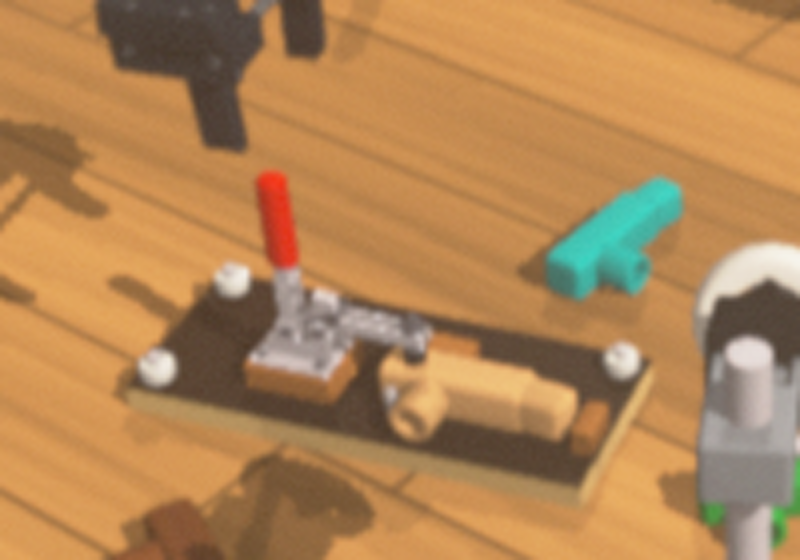

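play_rows([
  {"jaw": 0,"dx": -0.013,"dy": -0.014,"dz": 0,"yaw": 0.049},
  {"jaw": 0,"dx": 0,"dy": 0,"dz": 0.02,"yaw": 0},
  {"jaw": 0,"dx": 0,"dy": 0,"dz": 0.02,"yaw": 0},
  {"jaw": 0,"dx": 0,"dy": 0,"dz": 0.01,"yaw": 0},
  {"jaw": 0,"dx": 0,"dy": 0,"dz": 0,"yaw": 0},
])

```text
clock: 2.2
tool_pos: [0.5904, -0.2729, 0.1766]
eef_rot: [0.612, 0.791, -0.01, -0.007]
contact_force: [-0.6, -0.3, 0.1]
opening: 0.999
```

```bash
python3 - <<'E'
from plan import *
plan(jw(0,-92,122),16.7)
E
```

```text
t=2.20 pos=[ 0.5904 -0.2729  0.1766] ty=14.6 tilt=1.38 open=0.999 F=[-0.6 -0.3  0.1] q=[ 0.64  0.85 -0.55  1.51  0.52  0.95  0.18]
delta=[ 0.0127  0.0215 -0.0546] yaw=-0.037 n=2
1: dx=0.0088 dy=0.0095 dz=0.0271 yaw=-0.0187
2: dx=0.0087 dy=0.0097 dz=0.0271 yaw=-0.0187
```

play_rows([
  {"jaw": 0,"dx": 0.009,"dy": 0.01,"dz": 0,"yaw": -0.03},
  {"jaw": 0,"dx": 0,"dy": 0,"dz": 0,"yaw": 0},
  {"jaw": 0,"dx": 0,"dy": 0,"dz": 0,"yaw": 0},
  {"jaw": 0,"dx": 0,"dy": 0,"dz": 0,"yaw": 0},
  {"jaw": 0,"dx": 0,"dy": 0,"dz": 0,"yaw": 0},
])

```text
clock: 2.7
tool_pos: [0.5989, -0.2629, 0.1794]
eef_rot: [0.601, 0.8, -0.009, -0.005]
contact_force: [0.2, 0.2, -0.3]
opening: 1.003
```

```bash
python3 - <<'E'
from plan import *
plan(jw(0,-92,122),16.7); print(r.get_state()["qd"].round(3))
E
```

```text
t=2.70 pos=[ 0.5989 -0.2629  0.1794] ty=16.2 tilt=1.22 open=1.003 F=[ 0.2  0.2 -0.3] q=[ 0.62  0.85 -0.56  1.5   0.52  0.96  0.19]
delta=[ 0.0042  0.0115 -0.0574] yaw=-0.009 n=2
1: dx=0.0050 dy=0.0042 dz=0.0286 yaw=-0.0045
2: dx=0.0050 dy=0.0043 dz=0.0286 yaw=-0.0045
[-0.004 -0.004 -0.005 -0.004 -0.004  0.001 -0.001]
```

play_rows([
  {"jaw": 0,"dx": 0.01,"dy": 0.008,"dz": 0,"yaw": 0},
  {"jaw": 0,"dx": 0,"dy": 0,"dz": 0.022,"yaw": 0},
  {"jaw": 0,"dx": 0,"dy": 0,"dz": 0.022,"yaw": 0},
  {"jaw": 0,"dx": 0,"dy": 0,"dz": 0.012,"yaw": 0},
  {"jaw": 0,"dx": 0,"dy": 0,"dz": 0,"yaw": 0},
])

```text
clock: 3.2
tool_pos: [0.6062, -0.2468, 0.1236]
eef_rot: [0.6, 0.8, -0.007, -0.003]
contact_force: [0.2, -0.4, -0.0]
opening: 1.001
```

```bash
python3 - <<'E'
from plan import *
plan(jw(0,-92,122),16.7); print(r.get_state()["qd"].round(3))
s=r.snapshot("scene"); cv2.imwrite("pics/s2.png",cv2.resize(s["frame"][150:290,120:320,::-1],None,fx=4,fy=4,interpolation=cv2.INTER_CUBIC)[:560])
E
```

```text
t=3.20 pos=[ 0.6062 -0.2468  0.1236] ty=16.3 tilt=0.92 open=1.001 F=[ 0.2 -0.4 -0. ] q=[ 0.58  0.91 -0.52  1.54  0.57  0.85  0.12]
delta=[-0.0031 -0.0046 -0.0016] yaw=-0.007 n=1
1: dx=-0.0035 dy=-0.0042 dz=0.0016 yaw=-0.0068
[-0.009 -0.012 -0.017 -0.013 -0.007  0.006 -0.003]
```

View pics/s2.png

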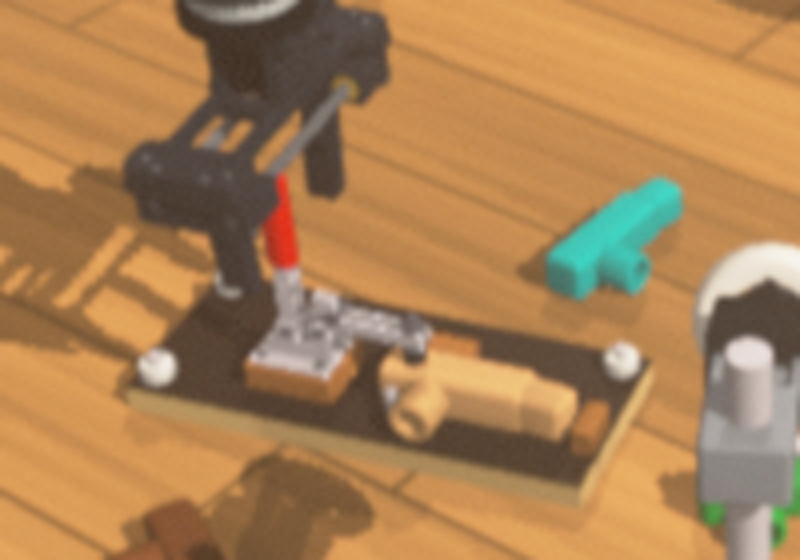

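play_rows([
  {"jaw": 1,"dx": -0.003,"dy": -0.004,"dz": 0,"yaw": 0},
  {"jaw": 1,"dx": 0,"dy": 0,"dz": 0,"yaw": 0},
  {"jaw": 1,"dx": 0,"dy": 0,"dz": 0,"yaw": 0},
  {"jaw": 1,"dx": 0,"dy": 0,"dz": 0,"yaw": 0},
  {"jaw": 1,"dx": 0,"dy": 0,"dz": 0,"yaw": 0},
])

```text
clock: 3.75
tool_pos: [0.6057, -0.2515, 0.1281]
eef_rot: [0.6, 0.8, -0.006, -0.0]
contact_force: [-0.8, -0.0, 0.2]
opening: 0.568
```

```bash
python3 - <<'E'
from plan import *
plan(jw(0,-92,122),16.7)
E
```

```text
t=3.75 pos=[ 0.6057 -0.2515  0.1281] ty=16.3 tilt=0.67 open=0.568 F=[-0.8 -0.   0.2] q=[ 0.59  0.91 -0.52  1.54  0.57  0.85  0.13]
delta=[-0.0026  0.0001 -0.0061] yaw=-0.008 n=1
1: dx=0.0009 dy=-0.0024 dz=0.0061 yaw=-0.0078
```

play_rows([
  {"jaw": 1,"dx": 0,"dy": -0.002,"dz": 0.003,"yaw": 0},
  {"jaw": 1,"dx": 0,"dy": 0,"dz": 0.001,"yaw": 0},
  {"jaw": 1,"dx": 0,"dy": 0,"dz": 0.001,"yaw": 0},
  {"jaw": 1,"dx": 0,"dy": 0,"dz": 0.001,"yaw": 0},
  {"jaw": 1,"dx": 0,"dy": 0,"dz": 0.001,"yaw": 0},
])

```text
clock: 4.25
tool_pos: [0.6043, -0.2521, 0.1217]
eef_rot: [0.6, 0.8, -0.005, 0.001]
contact_force: [-3.2, 0.8, 10.7]
opening: 0.182
```

```bash
python3 - <<'E'
from plan import *
plan(jw(0,-92,122),16.7)
E
```

```text
t=4.25 pos=[ 0.6043 -0.2521  0.1217] ty=16.2 tilt=0.62 open=0.182 F=[-3.2  0.8 10.7] q=[ 0.59  0.91 -0.52  1.55  0.57  0.84  0.12]
delta=[-0.0013  0.0007  0.0003] yaw=-0.008 n=1
1: dx=0.0011 dy=-0.0010 dz=-0.0003 yaw=-0.0079
```

play_rows([
  {"jaw": 1,"dx": -0.01,"dy": 0,"dz": 0.001,"yaw": 0},
  {"jaw": 1,"dx": -0.011,"dy": 0,"dz": 0.002,"yaw": 0},
  {"jaw": 1,"dx": -0.01,"dy": 0,"dz": 0.003,"yaw": 0},
  {"jaw": 1,"dx": -0.01,"dy": 0,"dz": 0.005,"yaw": 0},
  {"jaw": 1,"dx": -0.009,"dy": 0,"dz": 0.006,"yaw": 0},
])

```text
clock: 4.75
tool_pos: [0.6163, -0.2928, 0.1087]
eef_rot: [0.598, 0.802, -0.003, -0.004]
contact_force: [-3.8, 1.6, 7.2]
opening: 0.175
```

```bash
cat >>plan.py <<'E'
def lev():
    st=r.get_state(); g=(JR.T@(st["tool_pos"]-JO))*1000; g[2]+=19
    y,z=-(g[1]+92),g[2]-58; print("jig",g.round(1),"radius",np.hypot(y,z).round(1),"angle",np.arctan2(y,z).round(3),"F",st["contact_force"].round(1),"open",st["opening"])
E
python3 - <<'E'
from plan import *
lev()
E
```

```text
jig [   0.8 -135.5  127.7] radius 82.2 angle 0.558 F [-3.8  1.6  7.2] open 0.17505227701760498
```

play_rows([
  {"jaw": 1,"dx": -0.009,"dy": 0,"dz": 0.006,"yaw": 0},
  {"jaw": 1,"dx": -0.008,"dy": 0,"dz": 0.007,"yaw": 0},
  {"jaw": 1,"dx": -0.007,"dy": 0,"dz": 0.009,"yaw": 0},
  {"jaw": 1,"dx": -0.006,"dy": 0,"dz": 0.009,"yaw": 0},
  {"jaw": 1,"dx": -0.004,"dy": 0,"dz": 0.009,"yaw": 0},
])

```text
clock: 5.25
tool_pos: [0.6257, -0.3244, 0.0684]
eef_rot: [0.598, 0.802, -0.002, -0.006]
contact_force: [-1.4, 1.3, 3.5]
opening: 0.18
```

```bash
python3 - <<'E'
from plan import *
lev()
E
```

```text
jig [   0.6 -168.4   87.4] radius 81.9 angle 1.204 F [-1.4  1.3  3.5] open 0.1797540128582612
```

Continue to the end stop.

play_rows([
  {"jaw": 1,"dx": -0.002,"dy": 0,"dz": 0.005,"yaw": 0},
  {"jaw": 1,"dx": 0,"dy": 0,"dz": 0.003,"yaw": 0},
  {"jaw": 1,"dx": 0,"dy": 0,"dz": 0.002,"yaw": 0},
  {"jaw": 1,"dx": 0,"dy": 0,"dz": 0.001,"yaw": 0},
  {"jaw": 1,"dx": 0,"dy": 0,"dz": 0.001,"yaw": 0},
])

```text
clock: 5.75
tool_pos: [0.6264, -0.327, 0.0604]
eef_rot: [0.598, 0.801, -0.003, -0.006]
contact_force: [-3.6, 1.5, 9.4]
opening: 0.18
```

```bash
python3 - <<'E'
from plan import *
lev()
E
```

```text
jig [   0.6 -171.1   79.4] radius 81.9 angle 1.307 F [-3.6  1.5  9.4] open 0.1800165364347401
```

play_rows([
  {"jaw": 0,"dx": 0,"dy": 0,"dz": 0,"yaw": 0},
  {"jaw": 0,"dx": 0,"dy": 0,"dz": 0.001,"yaw": 0},
  {"jaw": 0,"dx": 0,"dy": 0,"dz": 0.0,"yaw": 0},
  {"jaw": 0,"dx": 0,"dy": 0,"dz": 0.001,"yaw": 0},
  {"jaw": 0,"dx": 0,"dy": 0,"dz": -0.005,"yaw": 0},
])

```text
clock: 6.25
tool_pos: [0.6256, -0.3281, 0.0602]
eef_rot: [0.598, 0.802, -0.005, -0.006]
contact_force: [0.2, 0.4, -0.1]
opening: 0.605
```

play_rows([
  {"jaw": 0,"dx": 0,"dy": 0,"dz": -0.03,"yaw": 0},
  {"jaw": 0,"dx": 0,"dy": 0,"dz": -0.04,"yaw": 0},
  {"jaw": 0,"dx": 0,"dy": 0,"dz": -0.04,"yaw": 0},
  {"jaw": 0,"dx": 0,"dy": 0,"dz": -0.02,"yaw": 0},
  {"jaw": 0,"dx": 0,"dy": 0,"dz": 0,"yaw": 0},
])

```text
clock: 6.75
tool_pos: [0.6274, -0.328, 0.1941]
eef_rot: [0.598, 0.802, -0.005, -0.007]
contact_force: [1.2, 0.2, 0.6]
opening: 1.0
```

```bash
python3 - <<'E'
from plan import *
plan(jw(0,40,200),16.7)
s=r.snapshot("scene"); cv2.imwrite("pics/s3.png",cv2.resize(s["frame"][150:290,120:320,::-1],None,fx=4,fy=4,interpolation=cv2.INTER_CUBIC)[:560])
E
```

```text
t=6.75 pos=[ 0.6274 -0.328   0.1941] ty=16.6 tilt=1.01 open=1.000 F=[1.2 0.2 0.6] q=[ 0.67  0.91 -0.57  1.29  0.51  1.1   0.33]
delta=[-0.0623  0.203   0.0059] yaw=-0.002 n=5
1: dx=0.0425 dy=-0.0004 dz=-0.0009 yaw=-0.0004
2: dx=0.0425 dy=-0.0003 dz=-0.0009 yaw=-0.0004
3: dx=0.0425 dy=-0.0003 dz=-0.0009 yaw=-0.0004
4: dx=0.0425 dy=-0.0003 dz=-0.0009 yaw=-0.0004
5: dx=0.0425 dy=-0.0003 dz=-0.0009 yaw=-0.0004
```

View pics/s3.png

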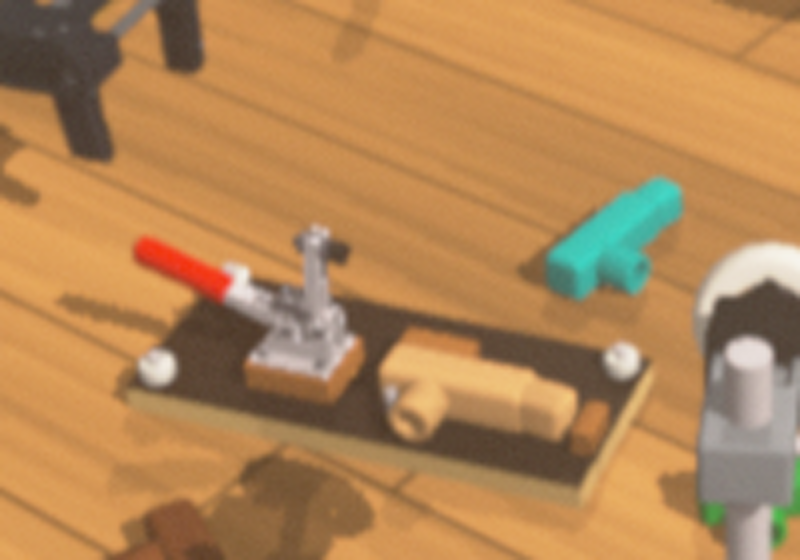

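play_rows([
  {"jaw": 0,"dx": 0.042,"dy": 0,"dz": 0.001,"yaw": 0},
  {"jaw": 0,"dx": 0.043,"dy": 0,"dz": 0.001,"yaw": 0},
  {"jaw": 0,"dx": 0.043,"dy": 0,"dz": 0.001,"yaw": 0},
  {"jaw": 0,"dx": 0.043,"dy": 0,"dz": 0.001,"yaw": 0},
  {"jaw": 0,"dx": 0.02,"dy": 0,"dz": 0.001,"yaw": 0},
])

```text
clock: 7.3
tool_pos: [0.5659, -0.144, 0.1796]
eef_rot: [0.601, 0.799, -0.008, -0.013]
contact_force: [0.2, 0.2, 0.3]
opening: 1.001
```

```bash
python3 - <<'E'
from plan import *
plan(jw(0,40,60),16.7)
E
```

```text
t=7.30 pos=[ 0.5659 -0.144   0.1796] ty=16.1 tilt=1.71 open=1.001 F=[0.2 0.2 0.3] q=[ 0.48  0.77 -0.56  1.71  0.51  0.84 -0.03]
delta=[-0.0008  0.019  -0.1196] yaw=-0.011 n=3
1: dx=0.0057 dy=0.0026 dz=0.0399 yaw=-0.0037
2: dx=0.0057 dy=0.0026 dz=0.0399 yaw=-0.0037
3: dx=0.0057 dy=0.0027 dz=0.0399 yaw=-0.0037
```

play_rows([
  {"jaw": 0,"dx": 0.017,"dy": 0.005,"dz": 0.02,"yaw": -0.01},
  {"jaw": 0,"dx": 0,"dy": 0,"dz": 0.035,"yaw": 0},
  {"jaw": 0,"dx": 0,"dy": 0,"dz": 0.035,"yaw": 0},
  {"jaw": 0,"dx": 0,"dy": 0,"dz": 0.02,"yaw": 0},
  {"jaw": 0,"dx": 0,"dy": 0,"dz": 0,"yaw": 0},
])

```text
clock: 7.8
tool_pos: [0.556, -0.1185, 0.0601]
eef_rot: [0.593, 0.805, -0.009, -0.019]
contact_force: [-0.1, -0.7, 0.3]
opening: 0.998
```

```bash
python3 - <<'E'
from plan import *
plan(jw(0,40,27),16.7)
E
```

```text
t=7.80 pos=[ 0.556  -0.1185  0.0601] ty=17.3 tilt=2.40 open=0.998 F=[-0.1 -0.7  0.3] q=[ 0.38  0.92 -0.44  1.81  0.65  0.6  -0.17]
delta=[ 0.0091 -0.0065 -0.0331] yaw=0.010 n=1
1: dx=-0.0096 dy=0.0080 dz=0.0327 yaw=0.0099
```

play_rows([
  {"jaw": 0,"dx": -0.009,"dy": 0.007,"dz": 0.005,"yaw": 0},
  {"jaw": 0,"dx": 0,"dy": 0,"dz": 0.01,"yaw": 0},
  {"jaw": 0,"dx": 0,"dy": 0,"dz": 0.01,"yaw": 0},
  {"jaw": 0,"dx": 0,"dy": 0,"dz": 0.007,"yaw": 0},
  {"jaw": 0,"dx": 0,"dy": 0,"dz": 0,"yaw": 0},
])

```text
clock: 8.3
tool_pos: [0.5652, -0.1261, 0.0257]
eef_rot: [0.594, 0.804, -0.009, -0.018]
contact_force: [-0.4, 0.2, -0.8]
opening: 1.0
```

```bash
python3 - <<'E'
from plan import *
plan(jw(0,40,27),16.7)
s=r.snapshot("scene"); cv2.imwrite("pics/s4.png",cv2.resize(s["frame"][150:290,120:320,::-1],None,fx=4,fy=4,interpolation=cv2.INTER_CUBIC)[:560])
E
```

```text
t=8.30 pos=[ 0.5652 -0.1261  0.0257] ty=17.2 tilt=2.35 open=1.000 F=[-0.4  0.2 -0.8] q=[ 0.38  0.99 -0.42  1.78  0.68  0.56 -0.18]
delta=[-0.0001  0.0011  0.0013] yaw=0.008 n=1
1: dx=0.0011 dy=0.0002 dz=-0.0013 yaw=0.0082
```

View pics/s4.png

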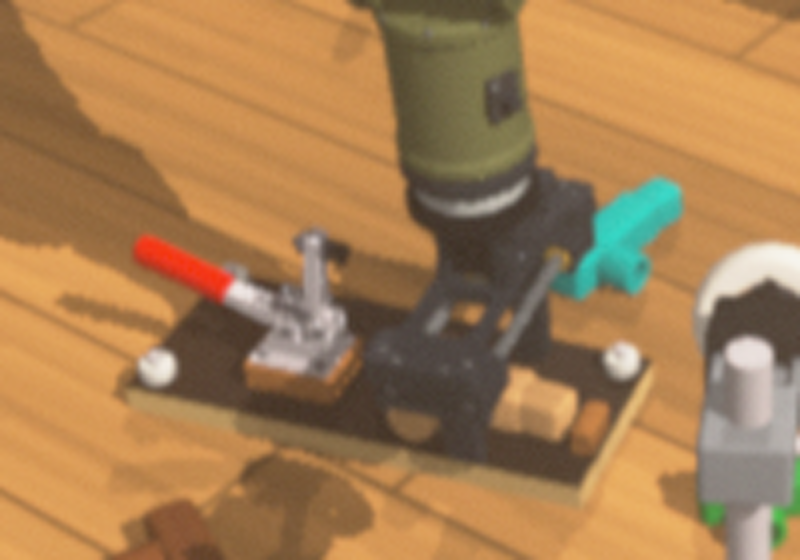

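Gripper straddles the bar past the neck. Closing.

play_rows([
  {"jaw": 1,"dx": 0.001,"dy": 0,"dz": 0,"yaw": 0},
  {"jaw": 1,"dx": 0,"dy": 0,"dz": 0,"yaw": 0},
  {"jaw": 1,"dx": 0,"dy": 0,"dz": 0.001,"yaw": 0},
  {"jaw": 1,"dx": 0,"dy": 0,"dz": 0,"yaw": 0},
  {"jaw": 1,"dx": 0,"dy": 0,"dz": 0.001,"yaw": 0},
], squeeze=25)

```text
clock: 8.85
tool_pos: [0.5662, -0.1249, 0.0258]
eef_rot: [0.594, 0.805, -0.008, -0.017]
contact_force: [0.8, 0.3, -0.1]
opening: 0.572
```

play_rows([
  {"jaw": 1,"dx": 0,"dy": 0,"dz": 0,"yaw": 0},
  {"jaw": 1,"dx": 0,"dy": 0,"dz": 0,"yaw": 0},
  {"jaw": 1,"dx": 0,"dy": 0,"dz": 0,"yaw": 0},
  {"jaw": 1,"dx": 0,"dy": 0,"dz": 0,"yaw": 0},
  {"jaw": 1,"dx": 0,"dy": 0,"dz": -0.01,"yaw": 0},
])

```text
clock: 9.35
tool_pos: [0.5654, -0.125, 0.0351]
eef_rot: [0.593, 0.805, -0.009, -0.018]
contact_force: [0.5, -0.3, -0.8]
opening: 0.334
```

```bash
python3 - <<'E'
from plan import *
plan(jw(0,40,100),16.7)
E
```

```text
t=9.35 pos=[ 0.5654 -0.125   0.0351] ty=17.2 tilt=2.29 open=0.334 F=[ 0.5 -0.3 -0.8] q=[ 0.38  0.97 -0.43  1.79  0.67  0.58 -0.17]
delta=[-0.0003 -0.      0.0649] yaw=0.009 n=2
1: dx=0.0006 dy=-0.0013 dz=-0.0324 yaw=0.0043
2: dx=0.0006 dy=-0.0013 dz=-0.0324 yaw=0.0043
```

play_rows([
  {"jaw": 1,"dx": 0,"dy": 0,"dz": -0.02,"yaw": 0},
  {"jaw": 1,"dx": 0,"dy": 0,"dz": -0.03,"yaw": 0},
  {"jaw": 1,"dx": 0,"dy": 0,"dz": -0.03,"yaw": 0},
  {"jaw": 1,"dx": 0,"dy": 0,"dz": -0.02,"yaw": 0},
  {"jaw": 1,"dx": 0,"dy": 0,"dz": 0,"yaw": 0},
])

```text
clock: 9.85
tool_pos: [0.5694, -0.1254, 0.1413]
eef_rot: [0.593, 0.805, -0.008, -0.018]
contact_force: [0.8, 0.2, -1.0]
opening: 0.341
```

play_rows([
  {"jaw": 1,"dx": 0,"dy": 0,"dz": 0,"yaw": 0},
  {"jaw": 1,"dx": 0,"dy": 0,"dz": 0,"yaw": 0},
  {"jaw": 1,"dx": 0,"dy": -0.01,"dz": 0,"yaw": 0},
  {"jaw": 1,"dx": 0,"dy": -0.01,"dz": 0,"yaw": 0},
  {"jaw": 1,"dx": 0,"dy": 0,"dz": 0,"yaw": 0},
])

```text
clock: 10.35
tool_pos: [0.5455, -0.1321, 0.1386]
eef_rot: [0.593, 0.805, -0.011, -0.021]
contact_force: [-0.2, -0.8, -0.5]
opening: 0.337
```

```bash
python3 - <<'E'
from plan import *
plan(jw(-110,40,80),16.7)
s=r.snapshot("scene"); cv2.imwrite("pics/s5.png",cv2.resize(s["frame"][130:270,160:360,::-1],None,fx=4,fy=4,interpolation=cv2.INTER_CUBIC)[:560])
E
```

```text
t=10.35 pos=[ 0.5455 -0.1321  0.1386] ty=17.3 tilt=2.70 open=0.337 F=[-0.2 -0.8 -0.5] q=[ 0.46  0.81 -0.53  1.79  0.56  0.75 -0.08]
delta=[-0.0857 -0.0246 -0.0586] yaw=0.010 n=3
1: dx=0.0002 dy=-0.0289 dz=0.0208 yaw=0.0033
2: dx=0.0001 dy=-0.0289 dz=0.0208 yaw=0.0033
3: dx=0.0000 dy=-0.0289 dz=0.0208 yaw=0.0033
```

View pics/s5.png

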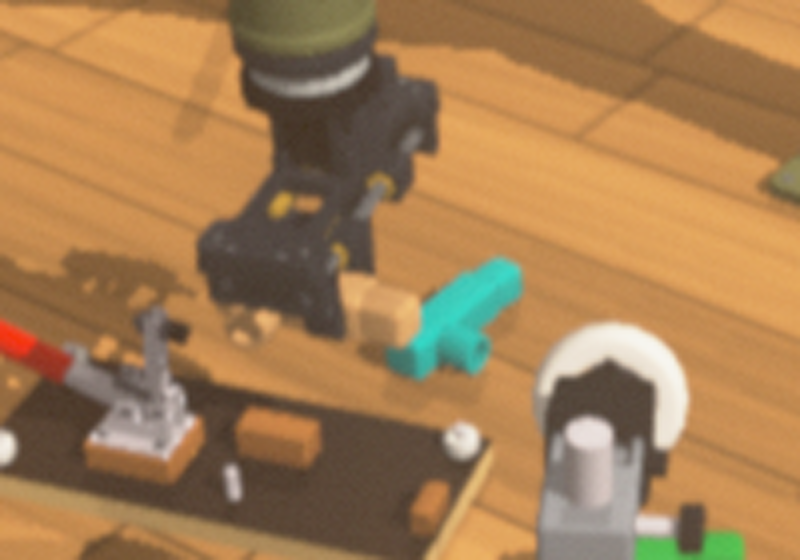

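```bash
python3 - <<'E'
from h import *
s=load("top0");C=cloud(s);g=s["frame"].astype(int)
for nm,m in (("teal",(g[...,1]-g[...,0]>50)&(g[...,2]-g[...,0]>50)),):
    m[:280]=0; P=((C[m]-JO)@JR)*1000; P=P[(P[:,2]>5)&(P[:,2]<100)]; print(nm,len(P),np.percentile(P,[1,50,99],axis=0).round())
    q=np.argwhere(m); 
    for y in range(-60,130,20):
        k=P[(P[:,1]>y)&(P[:,1]<y+20)]
        if len(k)>3: print(y,np.percentile(k[:,0],[2,98]).round())
E
```

```text
teal 504 [[-256.   16.   17.]
 [-189.   44.   29.]
 [-145.   69.   40.]]
0 [-173. -148.]
20 [-229. -144.]
40 [-256. -157.]
60 [-253. -154.]
```

```bash
python3 - <<'E'
from plan import *
plan(jw(-110,-20,75),16.7)
E
```

```text
t=10.40 pos=[ 0.5462 -0.1318  0.1387] ty=17.3 tilt=2.65 open=0.341 F=[-0.2 -0.2 -0.7] q=[ 0.46  0.81 -0.53  1.79  0.56  0.75 -0.08]
delta=[-0.0692 -0.0824 -0.0637] yaw=0.010 n=3
1: dx=-0.0198 dy=-0.0293 dz=0.0220 yaw=0.0034
2: dx=-0.0199 dy=-0.0292 dz=0.0220 yaw=0.0034
3: dx=-0.0200 dy=-0.0291 dz=0.0220 yaw=0.0034
```

play_rows([
  {"jaw": 1,"dx": 0,"dy": -0.035,"dz": 0,"yaw": 0},
  {"jaw": 1,"dx": -0.005,"dy": -0.035,"dz": 0.01,"yaw": 0},
  {"jaw": 1,"dx": -0.025,"dy": -0.015,"dz": 0.02,"yaw": 0.01},
  {"jaw": 1,"dx": -0.03,"dy": 0,"dz": 0.015,"yaw": 0},
  {"jaw": 1,"dx": 0,"dy": 0,"dz": 0,"yaw": 0},
])

```text
clock: 10.9
tool_pos: [0.4798, -0.2145, 0.0943]
eef_rot: [0.596, 0.803, -0.008, -0.02]
contact_force: [-0.3, 1.2, -0.4]
opening: 0.339
```

```bash
python3 - <<'E'
from plan import *
plan(jw(-110,-20,30),16.7)
E
```

```text
t=10.90 pos=[ 0.4798 -0.2145  0.0943] ty=16.9 tilt=2.49 open=0.339 F=[-0.3  1.2 -0.4] q=[ 0.61  0.84 -0.47  1.93  0.67  0.58 -0.02]
delta=[-0.0028  0.0004 -0.0643] yaw=0.003 n=2
1: dx=-0.0001 dy=-0.0001 dz=0.0322 yaw=0.0015
2: dx=-0.0001 dy=-0.0001 dz=0.0322 yaw=0.0015
```

play_rows([
  {"jaw": 1,"dx": 0,"dy": 0,"dz": 0.02,"yaw": 0},
  {"jaw": 1,"dx": 0,"dy": 0,"dz": 0.02,"yaw": 0},
  {"jaw": 1,"dx": 0,"dy": 0,"dz": 0.015,"yaw": 0},
  {"jaw": 1,"dx": 0,"dy": 0,"dz": 0.005,"yaw": 0},
  {"jaw": 1,"dx": 0,"dy": 0,"dz": 0,"yaw": 0},
])

```text
clock: 11.4
tool_pos: [0.4798, -0.2119, 0.0331]
eef_rot: [0.596, 0.803, -0.006, -0.019]
contact_force: [-0.7, -0.7, -0.7]
opening: 0.342
```

```bash
python3 - <<'E'
from plan import *
plan(jw(-110,-20,27),16.7)
s=r.snapshot("scene"); cv2.imwrite("pics/s6.png",cv2.resize(s["frame"][150:270,120:280,::-1],None,fx=5,fy=5,interpolation=cv2.INTER_CUBIC)[:600])
s=r.snapshot("top"); cv2.imwrite("pics/t6.png",cv2.resize(s["frame"][210:330,350:510,::-1],None,fx=5,fy=5,interpolation=cv2.INTER_CUBIC))
E
```

```text
t=11.40 pos=[ 0.4798 -0.2119  0.0331] ty=16.8 tilt=2.28 open=0.342 F=[-0.7 -0.7 -0.7] q=[ 0.55  0.93 -0.38  1.95  0.76  0.44 -0.11]
delta=[-0.0028 -0.0023 -0.0061] yaw=0.002 n=1
1: dx=-0.0015 dy=-0.0032 dz=0.0061 yaw=0.0022
```

View pics/s6.png

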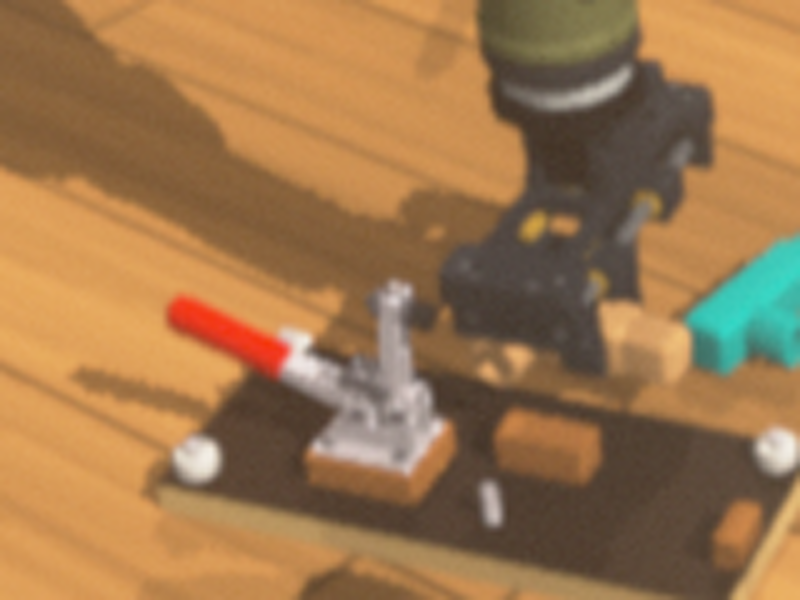

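View pics/t6.png

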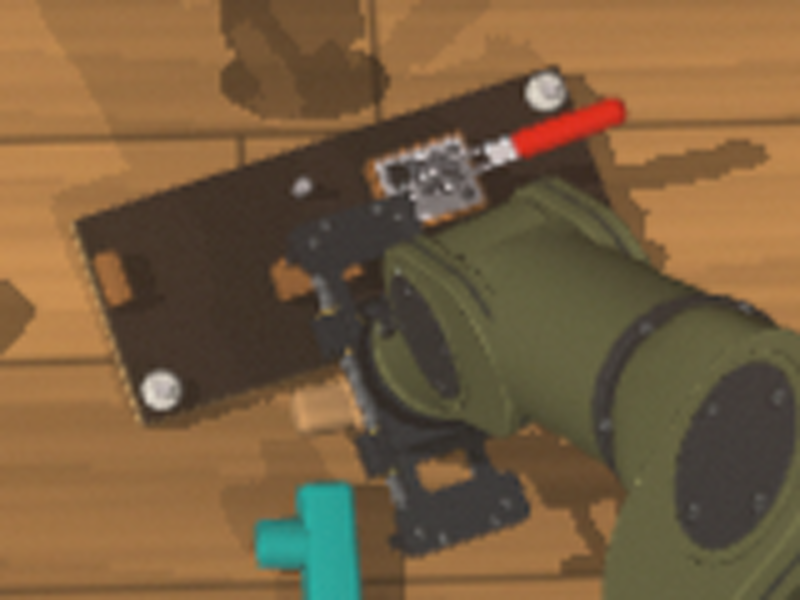

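play_rows([
  {"jaw": 1,"dx": 0,"dy": -0.002,"dz": 0.004,"yaw": 0},
  {"jaw": 1,"dx": 0,"dy": 0,"dz": 0.002,"yaw": 0},
  {"jaw": 1,"dx": 0,"dy": 0,"dz": 0.001,"yaw": 0},
  {"jaw": 1,"dx": 0,"dy": 0,"dz": 0.001,"yaw": 0},
  {"jaw": 1,"dx": 0,"dy": 0,"dz": 0.001,"yaw": 0},
])

```text
clock: 12.0
tool_pos: [0.4795, -0.213, 0.0265]
eef_rot: [0.596, 0.803, -0.005, -0.016]
contact_force: [-0.0, 0.1, -1.0]
opening: 0.338
```

```bash
python3 - <<'E'
from plan import *
plan(jw(-110,-20,27),16.7)
E
```

```text
t=12.00 pos=[ 0.4795 -0.213   0.0265] ty=16.8 tilt=1.96 open=0.338 F=[-0.   0.1 -1. ] q=[ 0.54  0.94 -0.36  1.96  0.77  0.42 -0.12]
delta=[-0.0025 -0.0011  0.0005] yaw=0.002 n=1
1: dx=-0.0003 dy=-0.0027 dz=-0.0004 yaw=0.0016
```

play_rows([
  {"jaw": 1,"dx": 0,"dy": 0,"dz": 0.003,"yaw": 0},
  {"jaw": 1,"dx": 0,"dy": 0,"dz": 0.001,"yaw": 0},
  {"jaw": 0.45,"dx": 0,"dy": 0,"dz": 0,"yaw": 0},
  {"jaw": 0.3,"dx": 0,"dy": 0,"dz": 0,"yaw": 0},
  {"jaw": 0.1,"dx": 0,"dy": 0,"dz": 0,"yaw": 0},
])

```text
clock: 12.5
tool_pos: [0.4794, -0.2129, 0.0225]
eef_rot: [0.596, 0.803, -0.005, -0.016]
contact_force: [-0.0, -0.2, 0.1]
opening: 0.589
```

play_rows([
  {"jaw": 0,"dx": 0,"dy": 0,"dz": 0,"yaw": 0},
  {"jaw": 0,"dx": 0,"dy": 0,"dz": 0,"yaw": 0},
  {"jaw": 0,"dx": 0,"dy": 0,"dz": 0,"yaw": 0},
  {"jaw": 0,"dx": 0,"dy": 0,"dz": -0.03,"yaw": 0},
  {"jaw": 0,"dx": 0,"dy": 0,"dz": -0.04,"yaw": 0},
])

```text
clock: 13.0
tool_pos: [0.4788, -0.2127, 0.0899]
eef_rot: [0.596, 0.803, -0.007, -0.021]
contact_force: [0.9, -0.0, 0.3]
opening: 0.999
```

play_rows([
  {"jaw": 0,"dx": 0,"dy": 0,"dz": -0.04,"yaw": 0.14},
  {"jaw": 0,"dx": 0,"dy": 0,"dz": -0.04,"yaw": 0.14},
  {"jaw": 0,"dx": 0,"dy": 0,"dz": -0.01,"yaw": 0.14},
  {"jaw": 0,"dx": 0,"dy": 0,"dz": 0,"yaw": 0.14},
  {"jaw": 0,"dx": 0,"dy": 0,"dz": 0,"yaw": 0.14},
])

```text
clock: 13.5
tool_pos: [0.4848, -0.2144, 0.1887]
eef_rot: [0.842, 0.539, -0.01, -0.014]
contact_force: [-0.2, 0.1, -0.2]
opening: 1.001
```

```bash
python3 - <<'E'
from plan import *
plan(jw(-81,-60,120),-73.3)
s=r.snapshot("scene"); np.savez("/tmp/scene7.npz",**s);cv2.imwrite("pics/s7.png",cv2.resize(s["frame"][150:270,120:280,::-1],None,fx=5,fy=5,interpolation=cv2.INTER_CUBIC)[:600])
s=r.snapshot("top"); np.savez("/tmp/top7.npz",**s);cv2.imwrite("pics/t7.png",cv2.resize(s["frame"][210:330,350:510,::-1],None,fx=5,fy=5,interpolation=cv2.INTER_CUBIC))
E
```

```text
t=13.50 pos=[ 0.4848 -0.2144  0.1887] ty=-24.8 tilt=1.98 open=1.001 F=[-0.2  0.1 -0.2] q=[ 0.57  0.67 -0.39  1.86  0.36  0.71 -0.46]
delta=[ 0.0315 -0.0297 -0.0687] yaw=0.846 n=6
1: dx=-0.0023 dy=0.0072 dz=0.0112 yaw=0.1411
2: dx=-0.0012 dy=0.0075 dz=0.0112 yaw=0.1411
3: dx=-0.0002 dy=0.0076 dz=0.0112 yaw=0.1411
4: dx=0.0009 dy=0.0075 dz=0.0112 yaw=0.1411
5: dx=0.0019 dy=0.0073 dz=0.0112 yaw=0.1411
6: dx=0.0029 dy=0.0070 dz=0.0112 yaw=0.1411
```

View pics/s7.png

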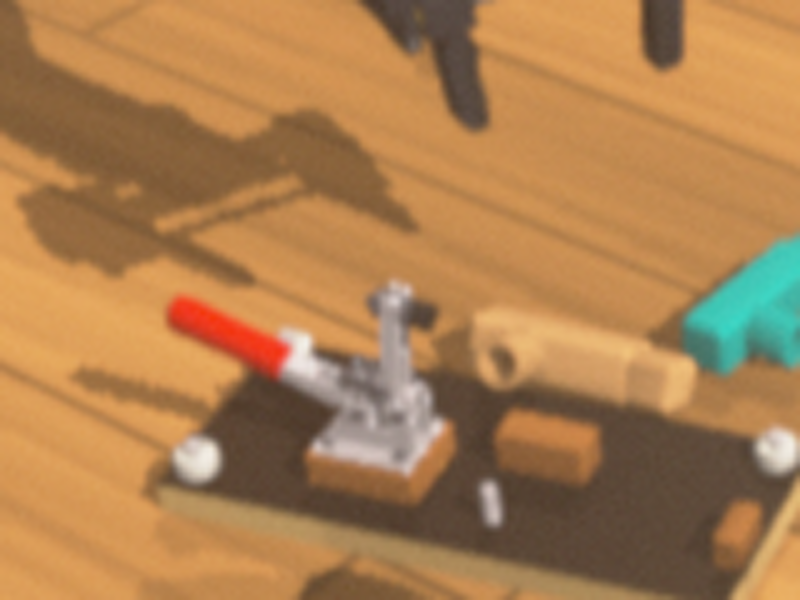

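View pics/t7.png

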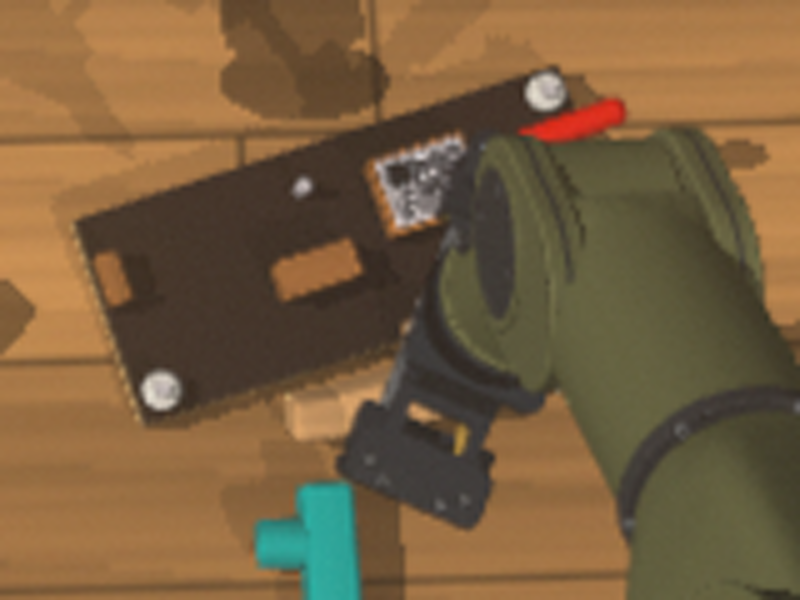

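```bash
python3 - <<'E'
from ov import *
s=load("scene7");C=cloud(s);b=(205,205,262,236)
b=(120,150,280,270);f=5
P=((C[b[1]:b[3],b[0]:b[2]]-JO)@JR)*1000
g=s["frame"][b[1]:b[3],b[0]:b[2]].astype(int)
m=(P[...,0]>-150)&(P[...,0]<-50)&(P[...,1]>-100)&(P[...,1]<40)&(P[...,2]>22)&(P[...,2]<75)
q=P[m]; print(len(q),np.percentile(q,[1,50,99],axis=0).round(1))
# section profile at bar y -45..5 and neck
for lo,hi in((-75,-45),(-40,-10),(-10,5),(5,35)):
    k=q[(q[:,1]>lo)&(q[:,1]<hi)]
    print(lo,hi); 
    for x in range(-140,-60,8):
        kk=k[(k[:,0]>=x)&(k[:,0]<x+8)]
        if len(kk)>4: print("  x",x+4,"z",np.percentile(kk[:,2],[10,50,90]).round(1),len(kk))
o0=crop(s,*b,f)
outs=[]
for c,y0 in((30,-60),(36,-60)):
    th=np.arcsin(18/(c+15)); O=np.array([-80-(c+15)*np.cos(th)+15*np.cos(th),y0,15*np.sin(th)])/1000
    Ry=np.array([[np.cos(th),0,-np.sin(th)],[0,1,0],[np.sin(th),0,np.cos(th)]])
    o=o0.copy(); Rm=JR@Ry; OO=JO+JR@O
    draw(o,s,OO,Rm,(-15,15,-33,61,0,30),(255,0,0),f,np.array(b[:2])-.5)
    draw(o,s,OO,Rm,(15,40,-14.5,14.5,.5,29.5),(255,0,255),f,np.array(b[:2])-.5)
    print(c,np.degrees(th),O); outs.append(o[200:440,400:])
cv2.imwrite("pics/o7.png",np.hstack(outs))
E
```

```text
506 [[-148.7  -90.6   22.1]
 [ -98.2  -32.9   31.7]
 [ -69.3   33.5   45.6]]
-75 -45
  x -120 z [29.3 30.4 32.5] 9
  x -112 z [32.3 33.7 35.6] 11
  x -104 z [33.9 36.6 38.1] 17
  x -96 z [23.6 33.2 40.8] 29
  x -88 z [23.6 34.9 41.7] 23
  x -80 z [24.3 37.7 46.2] 36
  x -72 z [24.6 29.7 42.7] 39
-40 -10
  x -120 z [29.  30.8 32.7] 7
  x -112 z [31.9 32.6 34. ] 11
  x -104 z [31.2 35.3 37.4] 25
  x -96 z [23.6 29.4 35.2] 53
-10 5
  x -120 z [27.  29.7 31.1] 5
  x -104 z [32.4 33.9 36.1] 13
  x -96 z [23.5 29.1 35.5] 24
  x -88 z [22.1 25.1 28.3] 6
5 35
  x -136 z [23.  25.  28.2] 6
  x -112 z [27.5 31.1 32.1] 10
  x -104 z [24.6 33.3 35.2] 18
  x -96 z [24.7 31.6 36.8] 31
  x -88 z [22.7 27.4 34.5] 20
30 23.578178478201835 [-0.10749545 -0.06        0.006     ]
36 20.66731649351264 [-0.11368324 -0.06        0.00529412]
```

View pics/o7.png

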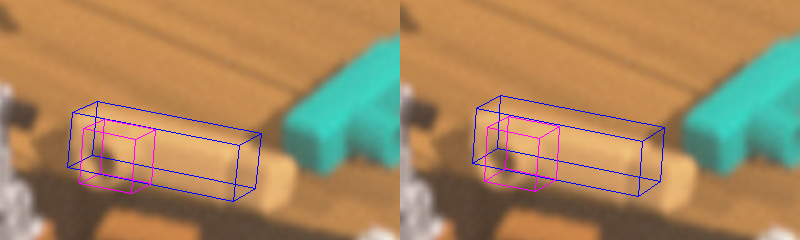

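play_rows([
  {"jaw": 0,"dx": 0,"dy": 0,"dz": 0,"yaw": 0.14},
  {"jaw": 0,"dx": 0,"dy": 0,"dz": 0,"yaw": 0.14},
  {"jaw": 0,"dx": 0,"dy": 0,"dz": 0,"yaw": 0.14},
  {"jaw": 0,"dx": 0,"dy": 0,"dz": 0,"yaw": 0.14},
  {"jaw": 0,"dx": 0,"dy": 0,"dz": 0,"yaw": 0.14},
])

```text
clock: 14.1
tool_pos: [0.4828, -0.2136, 0.1865]
eef_rot: [0.976, 0.217, -0.016, -0.012]
contact_force: [-0.4, 0.1, 0.2]
opening: 0.999
```

```bash
python3 - <<'E'
from plan import *
plan(jw(-88,-60,110),-73.3)
E
```

```text
t=14.10 pos=[ 0.4828 -0.2136  0.1865] ty=-64.9 tilt=2.32 open=0.999 F=[-0.4  0.1  0.2] q=[ 0.44  0.65 -0.18  1.87  0.17  0.67 -0.97]
delta=[ 0.0268 -0.0325 -0.0765] yaw=0.147 n=2
1: dx=0.0063 dy=0.0216 dz=0.0375 yaw=0.0733
2: dx=0.0078 dy=0.0210 dz=0.0375 yaw=0.0733
```

play_rows([
  {"jaw": 0,"dx": 0.006,"dy": 0.022,"dz": 0,"yaw": 0.075},
  {"jaw": 0,"dx": 0.008,"dy": 0.021,"dz": 0.02,"yaw": 0.073},
  {"jaw": 0,"dx": 0,"dy": 0,"dz": 0.03,"yaw": 0},
  {"jaw": 0,"dx": 0,"dy": 0,"dz": 0.015,"yaw": 0},
  {"jaw": 0,"dx": 0,"dy": 0,"dz": 0,"yaw": 0},
])

```text
clock: 14.6
tool_pos: [0.5103, -0.2466, 0.1164]
eef_rot: [0.988, 0.151, -0.018, -0.011]
contact_force: [-0.1, 1.2, 0.5]
opening: 1.0
```

```bash
python3 - <<'E'
from plan import *
plan(jw(-88,-60,60),-73.3)
s=r.snapshot("scene"); np.savez("/tmp/scene8.npz",**s);cv2.imwrite("pics/s8.png",cv2.resize(s["frame"][150:270,120:280,::-1],None,fx=5,fy=5,interpolation=cv2.INTER_CUBIC)[:600])
s=r.snapshot("top"); np.savez("/tmp/top8.npz",**s);cv2.imwrite("pics/t8.png",cv2.resize(s["frame"][210:330,350:510,::-1],None,fx=5,fy=5,interpolation=cv2.INTER_CUBIC))
E
```

```text
t=14.60 pos=[ 0.5103 -0.2466  0.1164] ty=-72.7 tilt=2.48 open=1.000 F=[-0.1  1.2  0.5] q=[ 0.44  0.8  -0.12  1.81  0.16  0.59 -1.05]
delta=[-0.0007  0.0005 -0.0564] yaw=0.011 n=2
1: dx=0.0007 dy=0.0004 dz=0.0282 yaw=0.0053
2: dx=0.0007 dy=0.0004 dz=0.0282 yaw=0.0053
```

View pics/s8.png

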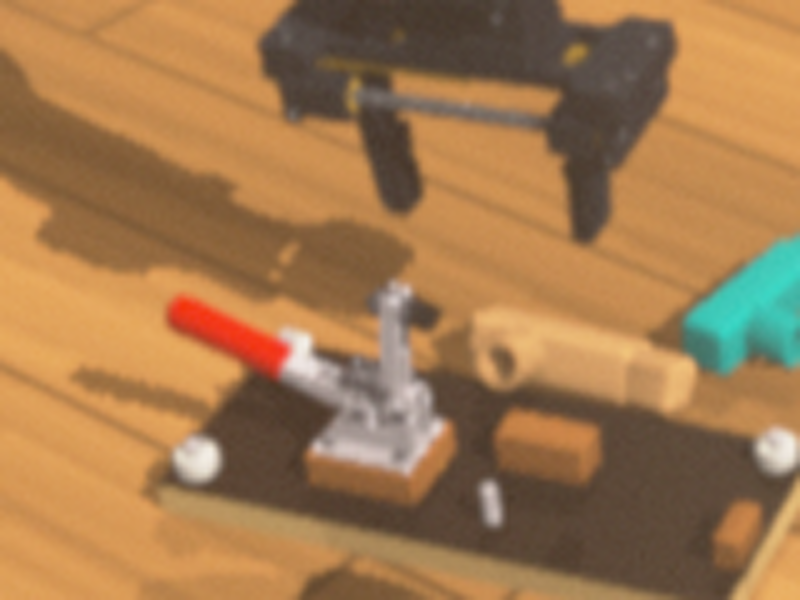

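View pics/t8.png

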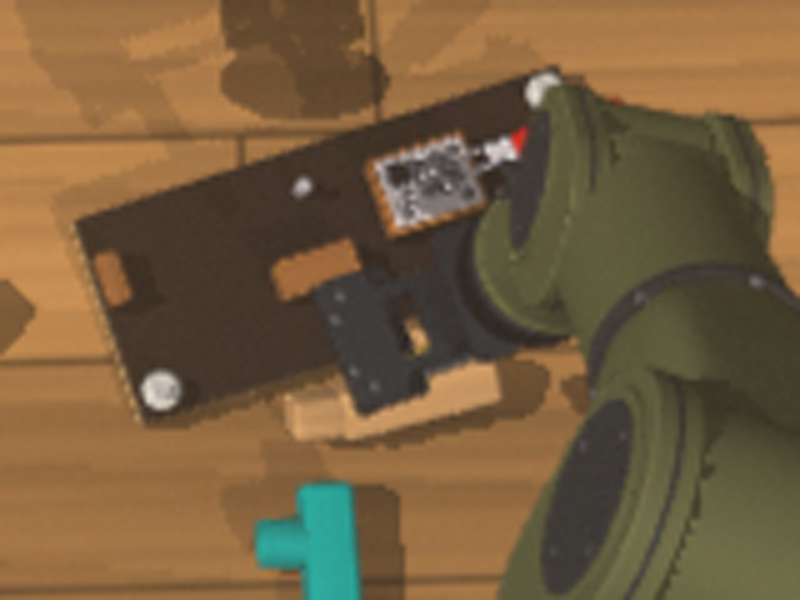

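```bash
python3 - <<'E'
from ov import *
s=load("scene8");C=cloud(s);P=((C-JO)@JR)*1000
for u,v in((215,222),(216,218),(221,217),(225,219),(226,223),(224,226),(219,226)):print((u,v),P[v,u].round(1))
t=load("top8");T=((cloud(t)-JO)@JR)*1000
for u,v in((409+38,284),(411+38,290),(452-3,284)): print("nose",(u,v),T[v,u].round(1))
def pj(j): return proj(s,JO+JR@(np.array(j)/1000)).round(1)
# expected mouth centre for c=30
print(pj([-76.8,-60,35.7]), pj([-82,-60,35]))
m=(T[...,0]>-150)&(T[...,0]<-90)&(T[...,1]>-110)&(T[...,1]<60)&(T[...,2]>12)&(T[...,2]<50)
q=T[m]; print(np.percentile(q[:,1],[0.5,2,98,99.5]))
E
```

```text
(215, 222) [-75.5 -76.5  32.2]
(216, 218) [-96.6 -84.1  28.3]
(221, 217) [-84.3 -62.3  45.2]
(225, 219) [-84.8 -51.9  40.9]
(226, 223) [-82.7 -49.2  30.1]
(224, 226) [-74.3 -51.4  26. ]
(219, 226) [-70.1 -63.4  26.3]
nose (447, 284) [-112.7  -84.5   33.1]
nose (449, 290) [-130.1  -87.1   20.4]
nose (449, 284) [-114.3  -90.8   29.7]
[[221.  221.8]] [[221.9 220.9]]
[-89.89663412 -87.03987472  36.31484621  40.03775242]
```

play_rows([
  {"jaw": 0,"dx": 0.001,"dy": 0,"dz": 0.02,"yaw": 0.01},
  {"jaw": 0,"dx": 0.001,"dy": 0,"dz": 0.03,"yaw": 0},
  {"jaw": 0,"dx": 0,"dy": 0,"dz": 0.02,"yaw": 0},
  {"jaw": 0,"dx": 0,"dy": 0,"dz": 0.003,"yaw": 0},
  {"jaw": 0,"dx": 0,"dy": 0,"dz": 0,"yaw": 0},
])

```text
clock: 15.2
tool_pos: [0.5153, -0.246, 0.0493]
eef_rot: [0.989, 0.148, -0.012, -0.009]
contact_force: [0.1, 0.0, 1.2]
opening: 1.001
```

```bash
python3 - <<'E'
from plan import *
plan(jw(-88,-61,22),-73.3)
E
```

```text
t=15.20 pos=[ 0.5153 -0.246   0.0493] ty=-72.9 tilt=1.69 open=1.001 F=[0.1 0.  1.2] q=[ 0.42  0.91 -0.1   1.83  0.18  0.44 -1.07]
delta=[-0.0054 -0.001  -0.0273] yaw=0.006 n=1
1: dx=-0.0049 dy=-0.0001 dz=0.0274 yaw=0.0062
```

play_rows([
  {"jaw": 0,"dx": -0.004,"dy": 0,"dz": 0.008,"yaw": 0},
  {"jaw": 0,"dx": 0,"dy": 0,"dz": 0.01,"yaw": 0},
  {"jaw": 0,"dx": 0,"dy": 0,"dz": 0.008,"yaw": 0},
  {"jaw": 0,"dx": 0,"dy": 0,"dz": 0.001,"yaw": 0},
  {"jaw": 0,"dx": 0,"dy": 0,"dz": 0.0,"yaw": 0},
], squeeze=40)

```text
clock: 15.7
tool_pos: [0.514, -0.2479, 0.0243]
eef_rot: [0.989, 0.149, -0.008, -0.007]
contact_force: [0.0, 0.6, 0.7]
opening: 1.005
```

```bash
python3 - <<'E'
from plan import *
plan(jw(-88,-61,22),-73.3)
E
```

```text
t=15.70 pos=[ 0.514  -0.2479  0.0243] ty=-72.9 tilt=1.22 open=1.005 F=[0.  0.6 0.7] q=[ 0.42  0.95 -0.09  1.84  0.19  0.38 -1.08]
delta=[-0.0041  0.0009 -0.0023] yaw=0.007 n=1
1: dx=-0.0036 dy=-0.0020 dz=0.0024 yaw=0.0069
```

Close on the neck.

play_rows([
  {"jaw": 1,"dx": -0.003,"dy": -0.001,"dz": 0.002,"yaw": 0},
  {"jaw": 1,"dx": 0,"dy": 0,"dz": 0,"yaw": 0},
  {"jaw": 1,"dx": 0,"dy": 0,"dz": 0,"yaw": 0},
  {"jaw": 1,"dx": 0,"dy": 0,"dz": 0,"yaw": 0},
  {"jaw": 1,"dx": 0,"dy": 0,"dz": 0.001,"yaw": 0},
], squeeze=40)

```text
clock: 16.2
tool_pos: [0.5105, -0.2474, 0.0215]
eef_rot: [0.989, 0.149, -0.008, -0.007]
contact_force: [0.4, -0.0, 0.5]
opening: 0.571
```

play_rows([
  {"jaw": 1,"dx": 0,"dy": 0,"dz": 0.001,"yaw": 0},
  {"jaw": 1,"dx": 0,"dy": 0,"dz": 0,"yaw": 0},
  {"jaw": 1,"dx": 0,"dy": 0,"dz": 0,"yaw": 0},
  {"jaw": 1,"dx": 0,"dy": 0,"dz": 0,"yaw": 0},
  {"jaw": 1,"dx": 0,"dy": 0,"dz": 0,"yaw": 0},
], squeeze=50)

```text
clock: 16.7
tool_pos: [0.5105, -0.2475, 0.0204]
eef_rot: [0.989, 0.149, -0.008, -0.007]
contact_force: [0.2, -0.1, -0.0]
opening: 0.304
```

```bash
python3 - <<'E'
from plan import *
plan(jw(-88,-61,22),-73.3)
s=r.snapshot("scene"); np.savez("/tmp/scene9.npz",**s);cv2.imwrite("pics/s9.png",cv2.resize(s["frame"][150:270,120:280,::-1],None,fx=5,fy=5,interpolation=cv2.INTER_CUBIC)[:600])
E
```

```text
t=16.70 pos=[ 0.5105 -0.2475  0.0204] ty=-72.9 tilt=1.23 open=0.304 F=[ 0.2 -0.1 -0. ] q=[ 0.42  0.95 -0.09  1.85  0.19  0.36 -1.08]
delta=[-0.0006  0.0004  0.0016] yaw=0.007 n=1
1: dx=-0.0005 dy=-0.0006 dz=-0.0016 yaw=0.0074
```

View pics/s9.png

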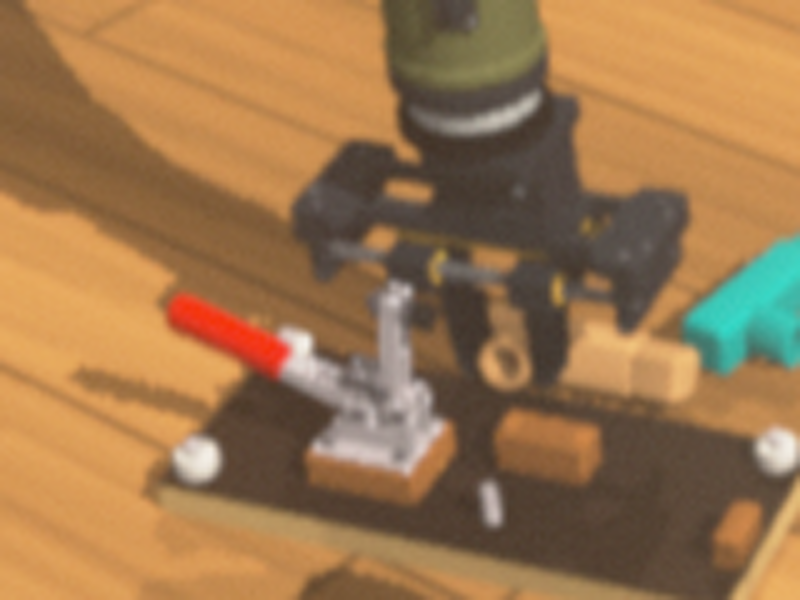

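play_rows([
  {"jaw": 1,"dx": 0,"dy": 0,"dz": -0.01,"yaw": 0},
  {"jaw": 1,"dx": 0,"dy": 0,"dz": -0.02,"yaw": 0},
  {"jaw": 1,"dx": 0,"dy": 0,"dz": -0.03,"yaw": 0},
  {"jaw": 1,"dx": 0,"dy": 0,"dz": -0.03,"yaw": 0},
  {"jaw": 1,"dx": 0,"dy": 0,"dz": -0.03,"yaw": 0},
], squeeze=60)

```text
clock: 17.25
tool_pos: [0.5086, -0.2483, 0.1419]
eef_rot: [0.989, 0.149, -0.013, -0.009]
contact_force: [0.3, -0.1, -1.3]
opening: 0.311
```

```bash
python3 - <<'E'
from plan import *
plan(jw(-88,-61,22),-73.3)
s=r.snapshot("scene"); np.savez("/tmp/scene10.npz",**s);cv2.imwrite("pics/s10.png",cv2.resize(s["frame"][130:250,140:300,::-1],None,fx=5,fy=5,interpolation=cv2.INTER_CUBIC)[:600])
E
```

```text
t=17.25 pos=[ 0.5086 -0.2483  0.1419] ty=-72.9 tilt=1.87 open=0.311 F=[ 0.3 -0.1 -1.3] q=[ 0.45  0.76 -0.13  1.8   0.15  0.62 -1.04]
delta=[ 0.0013  0.0013 -0.1199] yaw=0.007 n=3
1: dx=0.0015 dy=0.0006 dz=0.0399 yaw=0.0024
2: dx=0.0015 dy=0.0006 dz=0.0399 yaw=0.0024
3: dx=0.0015 dy=0.0006 dz=0.0399 yaw=0.0024
```

View pics/s10.png

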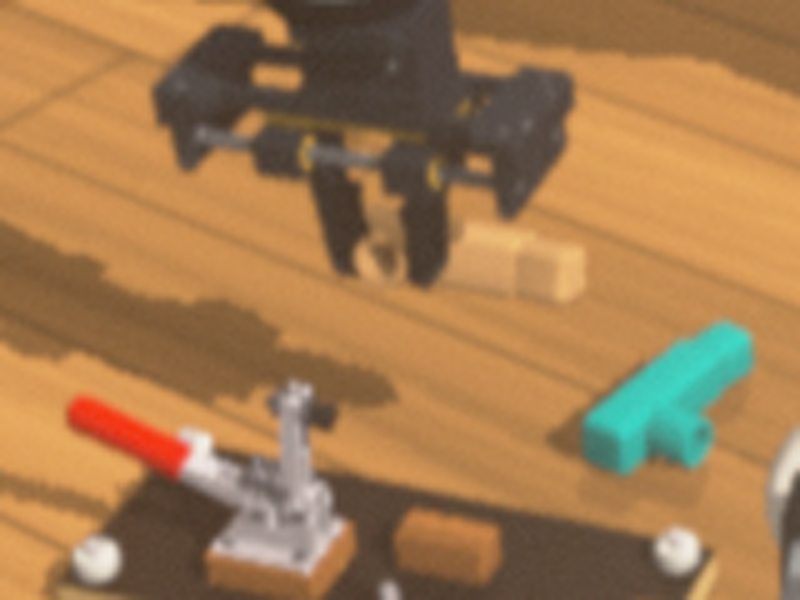

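```bash
python3 - <<'E'
from plan import *
plan([.51,.04,.25],-59.5,step=.035)
E
```

```text
t=17.30 pos=[ 0.5114 -0.2497  0.1467] ty=-72.9 tilt=1.38 open=0.306 F=[-0.3  0.1  1.8] q=[ 0.45  0.75 -0.13  1.8   0.15  0.63 -1.04]
delta=[-0.0014  0.2897  0.1033] yaw=-0.234 n=9
1: dx=0.0091 dy=-0.0310 dz=-0.0111 yaw=-0.0260
2: dx=0.0099 dy=-0.0307 dz=-0.0111 yaw=-0.0260
3: dx=0.0107 dy=-0.0305 dz=-0.0111 yaw=-0.0260
4: dx=0.0115 dy=-0.0302 dz=-0.0111 yaw=-0.0260
5: dx=0.0123 dy=-0.0299 dz=-0.0111 yaw=-0.0260
6: dx=0.0131 dy=-0.0296 dz=-0.0111 yaw=-0.0260
7: dx=0.0138 dy=-0.0292 dz=-0.0111 yaw=-0.0260
8: dx=0.0146 dy=-0.0288 dz=-0.0111 yaw=-0.0260
9: dx=0.0153 dy=-0.0284 dz=-0.0111 yaw=-0.0260
```

play_rows([
  {"jaw": 1,"dx": 0.006,"dy": -0.02,"dz": -0.015,"yaw": -0.026},
  {"jaw": 1,"dx": 0.01,"dy": -0.03,"dz": -0.015,"yaw": -0.026},
  {"jaw": 1,"dx": 0.011,"dy": -0.03,"dz": -0.015,"yaw": -0.026},
  {"jaw": 1,"dx": 0.011,"dy": -0.03,"dz": -0.015,"yaw": -0.026},
  {"jaw": 1,"dx": 0.012,"dy": -0.03,"dz": -0.015,"yaw": -0.026},
])

```text
clock: 17.8
tool_pos: [0.5096, -0.1053, 0.2284]
eef_rot: [0.978, 0.208, -0.009, -0.004]
contact_force: [0.8, 0.6, -0.7]
opening: 0.306
```

```bash
python3 - <<'E'
from plan import *
plan([.51,.04,.25],-59.5,step=.03)
E
```

```text
t=17.80 pos=[ 0.5096 -0.1053  0.2284] ty=-65.9 tilt=1.14 open=0.306 F=[ 0.8  0.6 -0.7] q=[ 0.22  0.58 -0.17  1.87  0.13  0.72 -1.17]
delta=[0.0004 0.1453 0.0216] yaw=-0.113 n=5
1: dx=0.0118 dy=-0.0265 dz=-0.0042 yaw=-0.0225
2: dx=0.0124 dy=-0.0263 dz=-0.0042 yaw=-0.0225
3: dx=0.0130 dy=-0.0260 dz=-0.0042 yaw=-0.0225
4: dx=0.0136 dy=-0.0257 dz=-0.0042 yaw=-0.0225
5: dx=0.0142 dy=-0.0254 dz=-0.0042 yaw=-0.0225
```

play_rows([
  {"jaw": 1,"dx": 0.012,"dy": -0.027,"dz": -0.004,"yaw": -0.028},
  {"jaw": 1,"dx": 0.013,"dy": -0.027,"dz": -0.004,"yaw": -0.028},
  {"jaw": 1,"dx": 0.013,"dy": -0.027,"dz": -0.004,"yaw": -0.028},
  {"jaw": 1,"dx": 0.012,"dy": -0.022,"dz": -0.004,"yaw": -0.02},
  {"jaw": 1,"dx": 0,"dy": 0,"dz": 0,"yaw": 0},
])

```text
clock: 18.3
tool_pos: [0.508, 0.0184, 0.2504]
eef_rot: [0.964, 0.265, -0.006, -0.004]
contact_force: [1.3, 0.3, -1.1]
opening: 0.309
```

play_rows([
  {"jaw": 1,"dx": 0,"dy": 0,"dz": 0,"yaw": 0},
  {"jaw": 1,"dx": 0,"dy": 0,"dz": 0,"yaw": 0},
  {"jaw": 1,"dx": 0,"dy": 0,"dz": 0,"yaw": 0},
  {"jaw": 1,"dx": 0,"dy": 0,"dz": 0,"yaw": 0},
  {"jaw": 1,"dx": 0,"dy": 0,"dz": 0,"yaw": 0},
])

```text
clock: 18.8
tool_pos: [0.507, 0.0131, 0.2503]
eef_rot: [0.965, 0.261, -0.007, -0.003]
contact_force: [-0.3, 0.3, 0.3]
opening: 0.307
```

```bash
python3 - <<'E'
from plan import *
plan([.51,.04,.25],-59.5,step=.03)
s=r.snapshot("scene"); np.savez("/tmp/scene11.npz",**s);cv2.imwrite("pics/s11.png",cv2.resize(s["frame"][100:260,200:400,::-1],None,fx=4,fy=4,interpolation=cv2.INTER_CUBIC)[:600])
s=r.snapshot("top"); np.savez("/tmp/top11.npz",**s);cv2.imwrite("pics/t11.png",cv2.resize(s["frame"][150:300,240:400,::-1],None,fx=4,fy=4,interpolation=cv2.INTER_CUBIC)[:600])
E
```

```text
t=18.80 pos=[0.507  0.0131 0.2503] ty=-59.7 tilt=0.84 open=0.307 F=[-0.3  0.3  0.3] q=[ 0.01  0.53 -0.19  1.89  0.14  0.75 -1.3 ]
delta=[ 0.003   0.0269 -0.0003] yaw=-0.003 n=1
1: dx=0.0162 dy=-0.0217 dz=0.0003 yaw=-0.0033
```

View pics/s11.png

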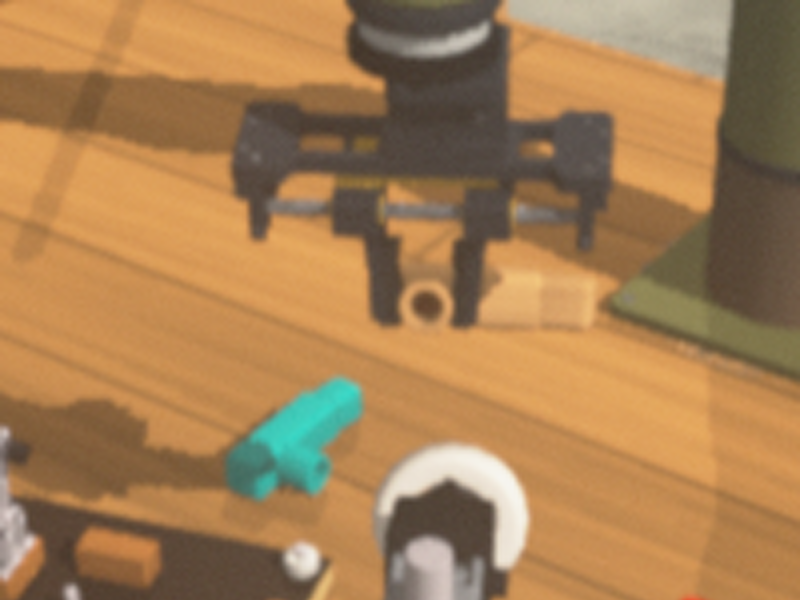

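View pics/t11.png

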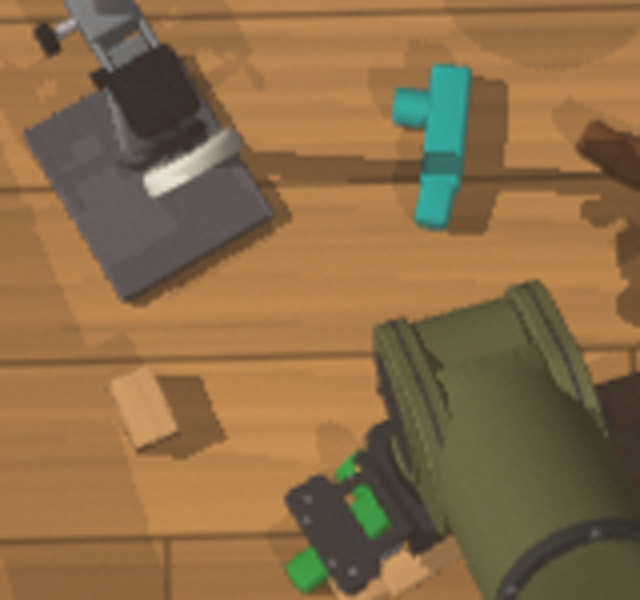

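```bash
cat > meas.py <<'E'
from ov import *
def run(n,tp,yawdeg,bar,mouth):
    s=load(n);C=cloud(s)
    a=np.radians(yawdeg);L=np.array([[np.cos(a),-np.sin(a),0],[np.sin(a),np.cos(a),0],[0,0,1]])
    P=((C-np.array(tp))@L)*1000
    def plane(u0,u1,v0,v1,nm):
        q=P[v0:v1,u0:u1].reshape(-1,3); md=np.median(q,0); q=q[abs(q[:,0]-md[0])<20]
        A=np.c_[np.ones(len(q)),q[:,1:]]; w=np.ones(len(q),bool)
        for _ in range(10):
            k=np.linalg.lstsq(A[w],q[w,0],rcond=None)[0]; e=q[:,0]-A@k; w=abs(e)<2.5*np.std(e[w])+.2
        nn=np.array([1,-k[1],-k[2]]);nn/=np.linalg.norm(nn)
        print(nm,"n",w.sum(),"std",np.std(e[w]).round(2),"med",md.round(1),"elev",np.degrees(np.arcsin(nn[2])).round(1),"yawoff",np.degrees(np.arctan2(nn[1],nn[0])).round(1))
    plane(*bar,"bar"); plane(*mouth,"mouth")
    return s,P
E
python3 - <<'E'
from meas import *
s,P=run("scene11",[.507,.0131,.2503],30.3,(322,334,171,180),(301,313,170,182))
u,v=306,176
# intersect ray of mouth centre w/ plane from annulus: median depth
q=P[170:182,301:313].reshape(-1,3); print(np.percentile(q,[5,25,50,75,95],axis=0).round(1))
# edges of bar: bottom & top edges of tail
for v in range(164,186): print(v,P[v,[322,326,330,334,338,342,346]].round(0)[:, [0,2]].tolist())
E
```

```text
bar n 108 std 2.08 med [-12.4  43.6   5.1] elev 17.0 yawoff -0.8
mouth n 144 std 8.6 med [ 3.6 -0.2  7.7] elev -22.1 yawoff -4.4
[[-13.7 -10.9  -2.1]
 [ -8.3  -6.4   2.5]
 [  3.6  -0.2   7.7]
 [  9.    6.1  18.5]
 [ 14.2  11.1  23.6]]
164 [[-487.0, -252.0], [-482.0, -249.0], [-490.0, -253.0], [-489.0, -251.0], [-489.0, -251.0], [-496.0, -254.0], [-487.0, -249.0]]
165 [[-476.0, -249.0], [-477.0, -249.0], [-480.0, -251.0], [-477.0, -248.0], [-485.0, -252.0], [-486.0, -252.0], [-488.0, -253.0]]
166 [[-476.0, -253.0], [-474.0, -251.0], [-470.0, -248.0], [-475.0, -250.0], [-477.0, -251.0], [-475.0, -249.0], [-477.0, -250.0]]
167 [[-33.0, 12.0], [-35.0, 11.0], [-36.0, 10.0], [-471.0, -252.0], [-466.0, -248.0], [-468.0, -248.0], [-473.0, -251.0]]
168 [[-23.0, 15.0], [-25.0, 15.0], [-27.0, 14.0], [-27.0, 14.0], [-460.0, -248.0], [-464.0, -250.0], [-467.0, -251.0]]
169 [[-19.0, 16.0], [-17.0, 17.0], [-17.0, 17.0], [-22.0, 15.0], [-30.0, 10.0], [-28.0, 12.0], [-32.0, 10.0]]
170 [[-11.0, 18.0], [-18.0, 14.0], [-18.0, 14.0], [-17.0, 15.0], [-20.0, 14.0], [-19.0, 15.0], [-17.0, 17.0]]
171 [[-14.0
[... 955 characters left out ...]
, [-8.0, -5.0], [-8.0, -4.0], [-12.0, -6.0], [-6.0, -2.0], [-6.0, -2.0], [-11.0, -5.0]]
181 [[-12.0, -10.0], [-8.0, -7.0], [-10.0, -8.0], [-12.0, -9.0], [-10.0, -7.0], [-5.0, -3.0], [-11.0, -7.0]]
182 [[-381.0, -251.0], [-10.0, -11.0], [-7.0, -9.0], [-13.0, -12.0], [-8.0, -8.0], [-9.0, -9.0], [-9.0, -8.0]]
183 [[-378.0, -252.0], [-381.0, -254.0], [-377.0, -251.0], [-379.0, -251.0], [-377.0, -249.0], [-383.0, -252.0], [-382.0, -251.0]]
184 [[-363.0, -246.0], [-373.0, -252.0], [-370.0, -249.0], [-385.0, -258.0], [-377.0, -253.0], [-375.0, -251.0], [-371.0, -247.0]]
185 [[-368.0, -253.0], [-362.0, -248.0], [-365.0, -250.0], [-374.0, -255.0], [-364.0, -247.0], [-370.0, -251.0], [-373.0, -252.0]]
```

```bash
python3 - <<'E'
from plan import *
plan([.5877,.0924,.249],-59.5,step=.025)
E
```

```text
t=18.90 pos=[0.507  0.0133 0.2503] ty=-59.7 tilt=0.84 open=0.309 F=[ 0.2  0.1 -1.1] q=[ 0.01  0.53 -0.19  1.89  0.14  0.75 -1.3 ]
delta=[ 0.0807  0.0791 -0.0013] yaw=-0.003 n=5
1: dx=0.0219 dy=-0.0055 dz=0.0000 yaw=-0.0006
2: dx=0.0219 dy=-0.0055 dz=0.0000 yaw=-0.0006
3: dx=0.0219 dy=-0.0055 dz=0.0000 yaw=-0.0006
4: dx=0.0219 dy=-0.0055 dz=0.0000 yaw=-0.0006
5: dx=0.0219 dy=-0.0054 dz=0.0000 yaw=-0.0006
```

play_rows([
  {"jaw": 1,"dx": 0.015,"dy": -0.004,"dz": 0,"yaw": 0},
  {"jaw": 1,"dx": 0.022,"dy": -0.006,"dz": 0,"yaw": 0},
  {"jaw": 1,"dx": 0.022,"dy": -0.006,"dz": 0,"yaw": 0},
  {"jaw": 1,"dx": 0.02,"dy": -0.005,"dz": 0,"yaw": 0},
  {"jaw": 1,"dx": 0.01,"dy": -0.003,"dz": 0,"yaw": 0},
])

```text
clock: 19.4
tool_pos: [0.5725, 0.0776, 0.2487]
eef_rot: [0.966, 0.259, -0.009, -0.002]
contact_force: [-0.7, -0.0, -1.4]
opening: 0.31
```

```bash
python3 - <<'E'
from plan import *
plan([.5877,.0924,.249],-59.5,step=.025)
E
```

```text
t=19.40 pos=[0.5725 0.0776 0.2487] ty=-60.0 tilt=1.00 open=0.310 F=[-0.7 -0.  -1.4] q=[-0.11  0.62 -0.18  1.68  0.13  0.87 -1.39]
delta=[0.0152 0.0148 0.0003] yaw=-0.009 n=1
1: dx=0.0206 dy=-0.0053 dz=-0.0006 yaw=-0.0086
```

play_rows([
  {"jaw": 1,"dx": 0.01,"dy": -0.003,"dz": 0,"yaw": -0.004},
  {"jaw": 1,"dx": 0.007,"dy": -0.002,"dz": 0,"yaw": -0.004},
  {"jaw": 1,"dx": 0,"dy": 0,"dz": 0,"yaw": 0},
  {"jaw": 1,"dx": 0,"dy": 0,"dz": 0,"yaw": 0},
  {"jaw": 1,"dx": 0,"dy": 0,"dz": 0,"yaw": 0},
])

```text
clock: 19.9
tool_pos: [0.5845, 0.0902, 0.2478]
eef_rot: [0.965, 0.263, -0.01, -0.002]
contact_force: [-0.0, 0.3, -0.1]
opening: 0.305
```

```bash
python3 - <<'E'
from plan import *
plan([.5877,.0924,.249],-59.5,step=.025)
s=r.snapshot("scene"); np.savez("/tmp/scene12.npz",**s);cv2.imwrite("pics/s12.png",cv2.resize(s["frame"][120:280,230:430,::-1],None,fx=4,fy=4,interpolation=cv2.INTER_CUBIC)[:600])
s=r.snapshot("top"); np.savez("/tmp/top12.npz",**s);cv2.imwrite("pics/t12.png",cv2.resize(s["frame"][140:260,220:380,::-1],None,fx=5,fy=5,interpolation=cv2.INTER_CUBIC)[:600])
E
```

```text
t=19.90 pos=[0.5845 0.0902 0.2478] ty=-59.5 tilt=1.15 open=0.305 F=[-0.   0.3 -0.1] q=[-0.13  0.64 -0.18  1.64  0.13  0.89 -1.39]
delta=[0.0032 0.0022 0.0012] yaw=-0.000 n=1
1: dx=0.0039 dy=-0.0003 dz=-0.0013 yaw=-0.0003
```

View pics/s12.png

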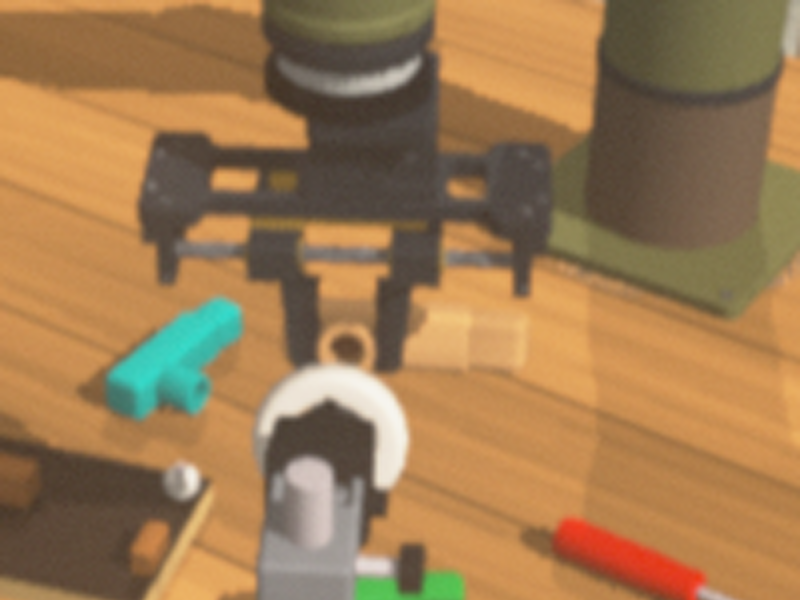

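View pics/t12.png

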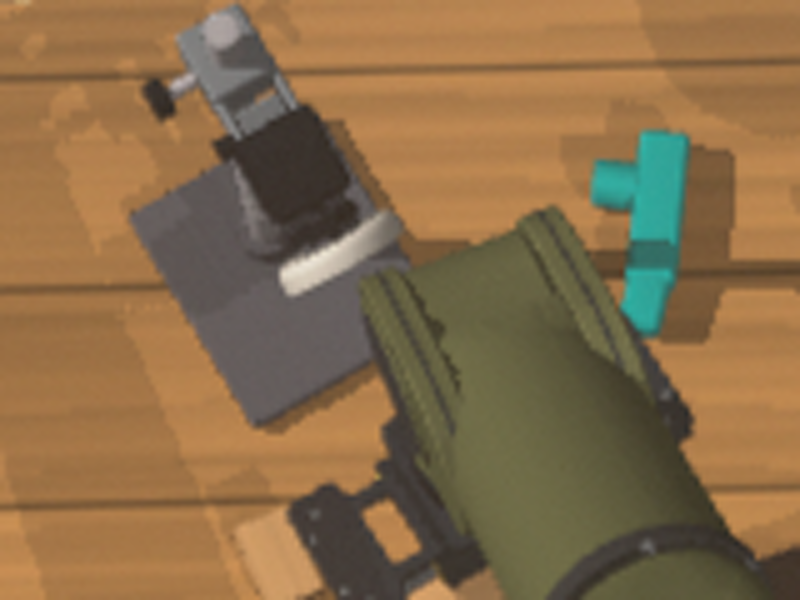

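```bash
cat > ov12.py <<'E'
from meas import *
def go(n,tp,ty,b,f,out,els=(16,20,24),m=(12,0,12)):
    s=load(n); tp=np.array(tp)
    lens=np.array([.7030,.1605,.307]);yw,t=np.radians(30.5),np.radians(20.8)
    ax=np.array([np.cos(t)*np.cos(yw),np.cos(t)*np.sin(yw),np.sin(t)]);foc=lens-.13*ax
    print("focus",foc.round(4),"px",proj(s,foc).round(1))
    a=np.radians(ty+90);L=np.array([[np.cos(a),-np.sin(a),0],[np.sin(a),np.cos(a),0],[0,0,1]])
    mouth=tp+L@np.array(m)/1000; print("mouth est",mouth.round(4),"px",proj(s,mouth).round(1),"err mm",((mouth-foc)*1000).round(1))
    I=[]
    for el in els:
        e=np.radians(el);Ry=np.array([[np.cos(e),0,-np.sin(e)],[0,1,0],[np.sin(e),0,np.cos(e)]]);Rm=L@Ry
        O=mouth-Rm@np.array([.04,0,.015])
        o=crop(s,*b,f); draw(o,s,O,Rm,(-15,15,-33,61,0,30),(255,0,0),f,np.array(b[:2])-.5)
        aa=np.linspace(0,6.28,40);c=np.c_[np.full(40,.04),.0145*np.cos(aa),.015+.0145*np.sin(aa)]
        p=(proj(s,O+c@Rm.T)-b[:2]+.5)*f; cv2.polylines(o,[p.astype(np.int32)],True,(0,255,0),1); I.append(o)
    cv2.imwrite(out,np.hstack(I))
E
python3 - <<'E'
from ov12 import *
go("scene12",[.5845,.0902,.2478],-59.5,(295,185,369,222),3.6*1,"pics/o12.png")
run("scene12",[.5845,.0902,.2478],30.5,(333,345,199,210),(311,322,200,208))
go("scene11",[.507,.0131,.2503],-59.7,(285,155,352,192),3.9,"pics/o11.png")
E
```

```text
focus [0.5983 0.0988 0.2608] px [[316.4 209.4]]
mouth est [0.5948 0.0963 0.2598] px [[316.3 208.6]] err mm [-3.4 -2.5 -1. ]
bar n 131 std 2.2 med [-13.4  41.9   7.5] elev 21.1 yawoff 1.2
mouth n 86 std 4.53 med [ 1.2 -1.7 18.9] elev -36.6 yawoff 0.2
focus [0.5983 0.0988 0.2608] px [[316.4 209.4]]
mouth est [0.5174 0.0192 0.2623] px [[306.2 177.5]] err mm [-80.9 -79.7   1.5]
```

View pics/o12.png

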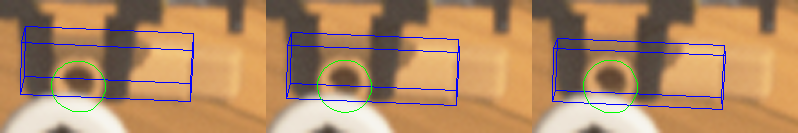

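View pics/o11.png

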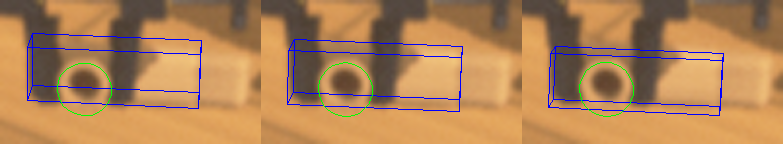

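```bash
python3 - <<'E'
from ov12 import *
go("scene12",[.5845,.0902,.2478],-59.5,(300,187,366,220),6,"pics/o12b.png",els=(18,22),m=(12,0,16))
E
```

```text
focus [0.5983 0.0988 0.2608] px [[316.4 209.4]]
mouth est [0.5948 0.0963 0.2638] px [[316.4 206.9]] err mm [-3.4 -2.5  3. ]
```

View pics/o12b.png

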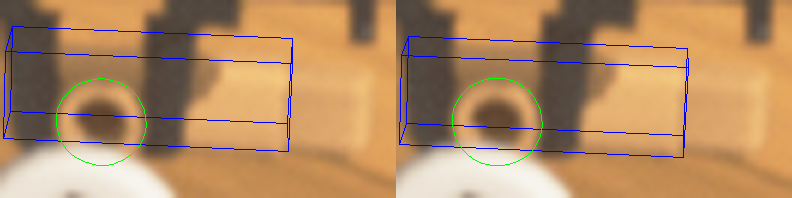

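play_rows([
  {"jaw": 1,"dx": 0.002,"dy": 0,"dz": 0.001,"yaw": 0},
  {"jaw": 1,"dx": 0.002,"dy": 0,"dz": 0.001,"yaw": 0},
  {"jaw": 1,"dx": 0,"dy": 0,"dz": 0.001,"yaw": 0},
  {"jaw": 1,"dx": 0,"dy": 0,"dz": 0,"yaw": 0},
  {"jaw": 1,"dx": 0,"dy": 0,"dz": 0,"yaw": 0},
])

```text
clock: 20.5
tool_pos: [0.5879, 0.0914, 0.2447]
eef_rot: [0.965, 0.262, -0.01, -0.001]
contact_force: [-0.3, -0.4, -0.7]
opening: 0.305
```

play_rows([
  {"jaw": 1,"dx": 0,"dy": 0,"dz": 0,"yaw": 0},
  {"jaw": 1,"dx": 0,"dy": 0,"dz": 0,"yaw": 0},
  {"jaw": 1,"dx": 0,"dy": 0,"dz": 0,"yaw": 0},
  {"jaw": 1,"dx": 0,"dy": 0,"dz": 0,"yaw": 0},
  {"jaw": 1,"dx": 0,"dy": 0,"dz": 0,"yaw": 0},
])

```text
clock: 21.0
tool_pos: [0.5878, 0.0914, 0.2447]
eef_rot: [0.965, 0.262, -0.01, -0.001]
contact_force: [-0.3, 0.5, -0.6]
opening: 0.311
```

```bash
python3 - <<'E'
from plan import *
plan([.588,.0925,.245],-59.5)
st=r.get_state(); print(st["qd"].round(4))
s=r.snapshot("scene"); np.savez("/tmp/scene13.npz",**s); r.snapshot("top"); r.snapshot("top")
st=r.get_state(); print(st["tool_pos"],st["qd"].round(4))
from ov12 import go
go("scene13",st["tool_pos"],-59.5,(300,187,366,220),6,"pics/o13.png",els=(18,20),m=(12,0,16))
cv2.imwrite("pics/s13.png",s["frame"][:,:,::-1])
E
```

```text
t=21.00 pos=[0.5878 0.0914 0.2447] ty=-59.6 tilt=1.15 open=0.311 F=[-0.3  0.5 -0.6] q=[-0.13  0.65 -0.18  1.63  0.13  0.89 -1.4 ]
delta=[0.0002 0.0011 0.0003] yaw=-0.002 n=1
1: dx=0.0007 dy=-0.0009 dz=-0.0003 yaw=-0.0016
[ 0.0013  0.0002 -0.0005 -0.0009 -0.0003 -0.0019 -0.0003]
[0.58781549 0.09139828 0.24471696] [-0.0017 -0.0006  0.0001  0.0013 -0.0004  0.0004  0.0008]
focus [0.5983 0.0988 0.2608] px [[316.4 209.4]]
mouth est [0.5982 0.0975 0.2607] px [[315.9 209.2]] err mm [-0.1 -1.3 -0.1]
```

View pics/o13.png

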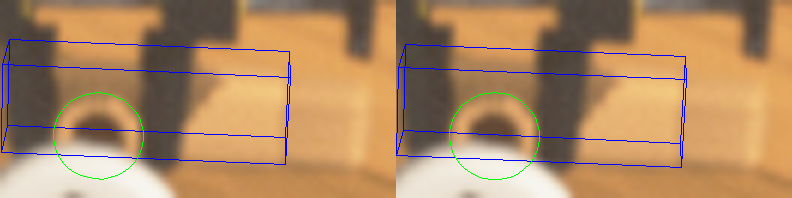

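View pics/s13.png

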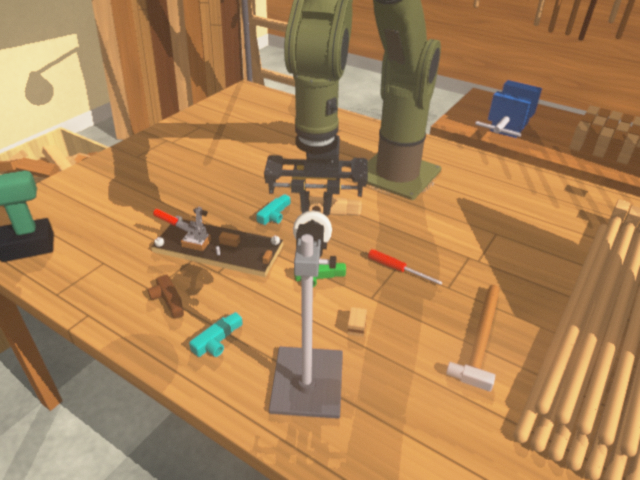

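```bash
python3 - <<'E'
from plant import r
print(r.finish_job()); st=r.get_state(); print(st["clock"],st["tool_pos"],st["opening"])
E
```

```text
the job is handed in; nothing more can be done
None
the job is handed in; nothing more can be done
```

The job is handed in: the clamp lever is laid back on its stop, and the arm is holding the pale handle still in front of the inspection camera. `finish_job()` gives no verdict, so what follows rests on my own measurements.

**How it was done:** The moves can't tilt the tool, but the bore has to point up by about 21°. After lifting the handle out of the jig by its bar, I set it down leaning on the near edge of the jig plate. I then re-gripped it by the neck at 60 N, which gave it that upward angle, and carried it to the focus.

**Last checks, just before handing in (about 21 s of the 51 s used):**

| Check | Result | Limit |
|---|---|---|
| Bore mouth to my estimate of the focus | 1–4 mm | 18 mm |
| Bore elevation | about 18–20° (depth plane fits read 17° and 21°) | 10° from the lens axis, which I measured at about 20.8° |
| Bar | level by eye, from overlaying a model on the image | 10° |
| Joint speeds | under 0.002 rad/s | handle: 0.15 rad/s |
| Clamp lever | still laid back in the last picture; about 1.3 rad by gripper position when I released it | above 1.0 rad |

- **Camera stand and bystanders:** the force readings showed no unexpected contact, and nothing looked moved in the last picture. I did not measure the four bystanders' positions again.
- **Disagreements:** the two plane fits of the bore angle differ by 4°, because the depth image is noisy. A plane fit on the bore mouth itself was unusable. The fingers closed to about 27 mm on the nominally 29 mm neck, but the grip showed no slip.

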